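Refit the shelf brackets on a rack upright

ROBOT

A 7-joint arm with a two-finger parallel gripper is mounted at the origin on the work surface. World frame = base frame: x ahead of the robot, y to its left, z up, the work surface at z = 0. Lengths are in m, angles in rad, forces in N, time in s.
With the tool pointing down it reaches from about 0.425 to 0.875 m from the base axis. Payload 4.7 kg.
Tool frame: the origin (TCP) lies at the very end of the fingers, on their centre line; the grasp point (between the pads) lies 19 mm behind it; z points along the fingers, y is the line along which they close (so a half turn about z gives the same grasp; the last joint's range is limited). The gripper opens to 87 mm and grips with 3 to 60 N. Pads are 19 mm wide; open, the fingers measure 117 mm over their backs; the gripper's body (75 mm by 190 mm) begins 51 mm behind the grasp point.
Start: joints at [1.272, 0.321, -0.07, 1.45, 0.023, 1.371, -0.057], TCP at [0.2, -0.618, 0.223] pointing down, gripper open.
Joint ranges: [-2.86, 2.86], [-0.3, 2.09], [-1.38, 1.24], [0.06, 2.45], [-1.56, 4.7], [0.09, 2.05], [-2.69, 2.69]. Speed limits (rad/s): [2.57, 2.57, 3.14, 3.14, 3.14, 3.14, 3.14].

INTERFACE

Orientations are given as a rotation vector (axis times angle).
In Python, from bench import ctrl, vision gives the robot as it stands.
- The arm moves only by the tool jog_arm, never from a script. Its argument "increments" is a list of rows, each an object of numbers: "tx", "ty", "tz": the shift along the tool's x, y, z in mm; "wx", "wy", "wz": the turn, a rotation vector about the tool's x, y, z in rad; "gripper": the opening, from 0 (shut) to 1 (fully open). In form: [{"tx": .., "ty": .., "tz": .., "wx": .., "wy": .., "wz": .., "gripper": ..}, ...]. A call has exactly 5 rows; each row is the pose to reach, as a shift and turn from the pose commanded when the call began, along the tool's axes at that moment; what a row does not reach only later rows make up. A row lasts 1/12 s, in which the tool goes at most 41.7 mm and 7.16 degrees, less where a joint would pass 70% of its speed; a pose out of reach is approached as far as the arm can. A call with a gripper value outside its range is refused whole. The fingers move at their own pace and stop on an object; "grip_force" is the grip in N (left out, the last holds). Time passes only in rows, so rows that repeat a pose let the fingers close, or fill a call up. It gives the time, the measured TCP pose, the force, the opening and the grip force at its end, in the units of the state.
- ctrl.get_state(): the state, without advancing time (a new reading comes with each control period).
- vision.get_image(name): name is "side" or "top"; returns a dict with "color" (384x512x3 uint8, blue, green, red), "fx", "fy", "cx", "cy" (pixels), "extrinsics" (4x4, takes a point from world to camera coordinates). Camera axes: x right, y down, z forward; pixel columns grow to the right and rows downward; lengths in m; the calibration is good to about 2 mm. A picture is of the moment at which its call begins. There is no depth.
- ctrl.close_job(): hands the job in; it is judged then, once.
Trained networks look in the newest picture that a camera, given by its name, has taken for a name from the list of things; names that differ only in an ending like _2 or _b are one class to them, and where a whole thing is asked for, a point or a joint stands for the part that bears it (a point fixed in the world has none). Each returns a list of dicts, best first, with "conf" (0 to 1); they miss things now and then, are a little off and sometimes report something else, mostly with a low value. They report only what shows in the picture. A call takes as long as a camera call.
- vision.spot_in(camera, thing): "bbox" ([left, top, right, bottom] in pixels, round what is visible of it).
The state is a dict: "time": time; "joint_positions": joint angles; "qd": joint speeds; "joint_torque": joint torques, N m; "position": TCP position; "tool_rot": TCP orientation; "ft_force": force on the tool from outside, world axes, zero at the start; "torque": the same for the moment, N m; "grip_width": opening from 0.0 (shut) to 1.0 (fully open); "grip_force": force on a finger pad.
Only numpy, scipy, OpenCV 4.12 (cv2) and the standard library are available. Lean on these libraries where they do the work, as an engineer would, in place of code of your own. Each camera call takes 0.05 s, during which the arm holds its last target. There are 200 camera calls.

TASK

First clear the brick-red worn-out brackets off the blue rack upright and drop them into the green reject crate. Then lay every yellow bracket there is flat on the upright, square across it with its upright leg on the robot's side, with its hole lined up over one of the upright's holes, and thread a thumbscrew down through both holes until its collar sits fully home on the bracket. Let go of everything and leave the other things on the bench where they are.

Things in the scene. Friction and masses are not known exactly. Their poses are not given: they have to be found in the camera images.
- upright: blue steel rack upright (a channel, open side down) fixed on the bench, 150 mm in its x, 360 mm in its y (long way), its flat top 45 mm above the bench; origin at the centre of its underside; its -x long side is the one nearer the robot. Its top web is 6 mm thick, hollow below, and has three 14 mm round holes in a line along y, 110 mm apart, 25 mm to the +x side of the middle
- crate: open green plastic reject crate fixed on the bench, 220 (x) x 200 (y) x 100 mm high outside, 5 mm walls; origin at the centre of its underside
- holder: light wooden block fixed on the bench, 100 (x) x 90 (y) x 45 mm high, with four 14 mm through holes at x = +-26, y = +-22 mm that hold the thumbscrews upright at the start; origin at the centre of its underside
- upright_hole0 (a point): centre of the upright's hole 0 at the level of its top surface (at the upright's own y = -110 mm)
- upright_hole1 (a point): centre of the upright's hole 1 at the level of its top surface (at the upright's own y = 0 mm)
- upright_hole2 (a point): centre of the upright's hole 2 at the level of its top surface (at the upright's own y = 110 mm)
- bracket0: good yellow L-shaped shelf bracket, loose, about 120 g (may be absent): a flat leg 95 (x) x 40 (y) x 6 mm thick with a 14 mm hole, and at its -x end an upright leg 8 mm thick (x), 40 mm wide (y), rising to 46 mm above the underside, centred at x = -43.5 mm; origin at the centre of the flat leg's underside, z up when it lies flat
- bracket0_hole (a point): centre of that bracket's hole, on the top surface of its flat leg (x = 25, y = 0, z = 6 mm in the bracket's frame)
- bracket1: good yellow L-shaped shelf bracket, loose, about 120 g (may be absent): a flat leg 95 (x) x 40 (y) x 6 mm thick with a 14 mm hole, and at its -x end an upright leg 8 mm thick (x), 40 mm wide (y), rising to 46 mm above the underside, centred at x = -43.5 mm; origin at the centre of the flat leg's underside, z up when it lies flat
- bracket1_hole (a point): centre of that bracket's hole, on the top surface of its flat leg (x = 25, y = 0, z = 6 mm in the bracket's frame)
- bracket2: good yellow L-shaped shelf bracket, loose, about 120 g (may be absent): a flat leg 95 (x) x 40 (y) x 6 mm thick with a 14 mm hole, and at its -x end an upright leg 8 mm thick (x), 40 mm wide (y), rising to 46 mm above the underside, centred at x = -43.5 mm; origin at the centre of the flat leg's underside, z up when it lies flat
- bracket2_hole (a point): centre of that bracket's hole, on the top surface of its flat leg (x = 25, y = 0, z = 6 mm in the bracket's frame)
- worn0: worn-out bracket, brick red, loose, about 120 g (may be absent): same size, origin and upright leg as a good one, but its hole is torn open so that the flat leg ends in two prongs. It starts lying on top of the upright
- worn1: worn-out bracket, brick red, loose, about 120 g (may be absent): same size, origin and upright leg as a good one, but its hole is torn open so that the flat leg ends in two prongs. It starts lying on top of the upright
- worn2: worn-out bracket, brick red, loose, about 120 g (may be absent): same size, origin and upright leg as a good one, but its hole is torn open so that the flat leg ends in two prongs. It starts lying on top of the upright
- screw0: thumbscrew, loose, about 40 g: black round knob 18 mm across and 26 mm high on a steel collar 22 mm across and 4 mm thick, below it a smooth steel shank 10 mm across and 30 mm long with a tapered tip (no thread to turn: it is pushed straight in). Origin on the axis at the underside of the collar, z towards the knob (knob from z = 4 to 30 mm). All four are always there; those not needed are spares
- screw1: thumbscrew, loose, about 40 g: black round knob 18 mm across and 26 mm high on a steel collar 22 mm across and 4 mm thick, below it a smooth steel shank 10 mm across and 30 mm long with a tapered tip (no thread to turn: it is pushed straight in). Origin on the axis at the underside of the collar, z towards the knob (knob from z = 4 to 30 mm). All four are always there; those not needed are spares
- screw2: thumbscrew, loose, about 40 g: black round knob 18 mm across and 26 mm high on a steel collar 22 mm across and 4 mm thick, below it a smooth steel shank 10 mm across and 30 mm long with a tapered tip (no thread to turn: it is pushed straight in). Origin on the axis at the underside of the collar, z towards the knob (knob from z = 4 to 30 mm). All four are always there; those not needed are spares
- screw3: thumbscrew, loose, about 40 g: black round knob 18 mm across and 26 mm high on a steel collar 22 mm across and 4 mm thick, below it a smooth steel shank 10 mm across and 30 mm long with a tapered tip (no thread to turn: it is pushed straight in). Origin on the axis at the underside of the collar, z towards the knob (knob from z = 4 to 30 mm). All four are always there; those not needed are spares
- paint_tin: blue-labelled tin, 80 mm across, 100 mm high, a bystander to be left alone; origin at its underside
- mug: white mug, 76 mm across, 90 mm high, a bystander to be left alone; origin at its underside
- tape: roll of red tape, 100 mm across, 40 mm high, a bystander to be left alone; origin at its underside
- cork_block: cork block 70 x 50 x 35 mm, a bystander to be left alone; origin at its underside

How it is judged:
On the way:
1. all worn-out brackets lie in the reject crate (x of worn0 in the frame of crate between -0.105 and 0.105 m and y of worn0 in the frame of crate between -0.095 and 0.095 m and z of each of worn0, worn1, worn2 in the frame of crate below 0.095 m and contact force between each of worn0, worn1, worn2 and the fingers below 0.1 N and x of worn1 in the frame of crate between -0.105 and 0.105 m and y of worn1 in the frame of crate between -0.095 and 0.095 m and x of worn2 in the frame of crate between -0.105 and 0.105 m and y of worn2 in the frame of crate between -0.095 and 0.095 m), for 0.2 s.
At the end, for the whole second after the job is handed in: Worn brackets in the crate. Each yellow bracket flat on the upright, square within 15 degrees, upright leg on the robot's side, holes within 6 mm of each other, and in it an upright thumbscrew (within 5 mm and 0.2 rad) with its collar at most 3 mm off the bracket; all released, at rest (all of step 1 and ((horizontal distance between bracket0_hole and upright_hole0 below 0.006 m and distance between bracket0_hole and upright_hole0 below 0.012 m) or (horizontal distance between bracket0_hole and upright_hole1 below 0.006 m and distance between bracket0_hole and upright_hole1 below 0.012 m) or (horizontal distance between bracket0_hole and upright_hole2 below 0.006 m and distance between bracket0_hole and upright_hole2 below 0.012 m)) and ((horizontal distance between screw0 and bracket0_hole below 0.005 m and z of screw0 in the frame of bracket0 between 0.003 and 0.009 m and angle between the z axis of screw0 and the z axis of bracket0, either way round below 0.2 rad) or (horizontal distance between screw1 and bracket0_hole below 0.005 m and z of screw1 in the frame of bracket0 between 0.003 and 0.009 m and angle between the z axis of screw1 and the z axis of bracket0, either way round below 0.2 rad) or (horizontal distance between screw2 and bracket0_hole below 0.005 m and z of screw2 in the frame of bracket0 between 0.003 and 0.009 m and angle between the z axis of screw2 and the z axis of bracket0, either way round below 0.2 rad) or (horizontal distance between screw3 and bracket0_hole below 0.005 m and z of screw3 in the frame of bracket0 between 0.003 and 0.009 m and angle between the z axis of screw3 and the z axis of bracket0, either way round below 0.2 rad)) and angle between each of bracket0, bracket1, bracket2's own z axis and vertical below 0.1 rad and angle between the x axis of each of bracket0, bracket1, bracket2 and the x axis of upright, either way round below 0.26 rad and x of each of bracket0, bracket1, bracket2 in the frame of upright below 0.015 m and linear speed of each of bracket0, bracket1, bracket2 below 0.02 m/s and contact force between each of bracket0, bracket1, bracket2 and the fingers below 0.1 N and ((horizontal distance between bracket1_hole and upright_hole0 below 0.006 m and distance between bracket1_hole and upright_hole0 below 0.012 m) or (horizontal distance between bracket1_hole and upright_hole1 below 0.006 m and distance between bracket1_hole and upright_hole1 below 0.012 m) or (horizontal distance between bracket1_hole and upright_hole2 below 0.006 m and distance between bracket1_hole and upright_hole2 below 0.012 m)) and ((horizontal distance between screw0 and bracket1_hole below 0.005 m and z of screw0 in the frame of bracket1 between 0.003 and 0.009 m and angle between the z axis of screw0 and the z axis of bracket1, either way round below 0.2 rad) or (horizontal distance between screw1 and bracket1_hole below 0.005 m and z of screw1 in the frame of bracket1 between 0.003 and 0.009 m and angle between the z axis of screw1 and the z axis of bracket1, either way round below 0.2 rad) or (horizontal distance between screw2 and bracket1_hole below 0.005 m and z of screw2 in the frame of bracket1 between 0.003 and 0.009 m and angle between the z axis of screw2 and the z axis of bracket1, either way round below 0.2 rad) or (horizontal distance between screw3 and bracket1_hole below 0.005 m and z of screw3 in the frame of bracket1 between 0.003 and 0.009 m and angle between the z axis of screw3 and the z axis of bracket1, either way round below 0.2 rad)) and ((horizontal distance between bracket2_hole and upright_hole0 below 0.006 m and distance between bracket2_hole and upright_hole0 below 0.012 m) or (horizontal distance between bracket2_hole and upright_hole1 below 0.006 m and distance between bracket2_hole and upright_hole1 below 0.012 m) or (horizontal distance between bracket2_hole and upright_hole2 below 0.006 m and distance between bracket2_hole and upright_hole2 below 0.012 m)) and ((horizontal distance between screw0 and bracket2_hole below 0.005 m and z of screw0 in the frame of bracket2 between 0.003 and 0.009 m and angle between the z axis of screw0 and the z axis of bracket2, either way round below 0.2 rad) or (horizontal distance between screw1 and bracket2_hole below 0.005 m and z of screw1 in the frame of bracket2 between 0.003 and 0.009 m and angle between the z axis of screw1 and the z axis of bracket2, either way round below 0.2 rad) or (horizontal distance between screw2 and bracket2_hole below 0.005 m and z of screw2 in the frame of bracket2 between 0.003 and 0.009 m and angle between the z axis of screw2 and the z axis of bracket2, either way round below 0.2 rad) or (horizontal distance between screw3 and bracket2_hole below 0.005 m and z of screw3 in the frame of bracket2 between 0.003 and 0.009 m and angle between the z axis of screw3 and the z axis of bracket2, either way round below 0.2 rad))); the robot touches nothing.
It fails at once if the paint tin is knocked away (moved more than 40 mm) (distance of paint_tin from where it was at the start of the episode above 0.04 m).
It fails at once if the mug is knocked away (moved more than 40 mm) (distance of mug from where it was at the start of the episode above 0.04 m).
It fails at once if the tape is knocked away (moved more than 40 mm) (distance of tape from where it was at the start of the episode above 0.04 m).
It fails at once if the cork block is knocked away (moved more than 40 mm) (distance of cork_block from where it was at the start of the episode above 0.04 m).
Of bracket0, bracket1, bracket2 only 2 to 3 are there at a start; the rules pass over those that are not, and their reading is None.
Of worn0, worn1, worn2 only 2 to 3 are there at a start; the rules pass over those that are not, and their reading is None.
At some moment in a run one of bracket0, bracket1, bracket2, worn0, worn1, worn2 may be knocked a few centimetres aside while the robot is not near it.
Once in a run the grip may slacken for a moment while it holds something.
It also fails if it takes over 210 s, if anything falls off the work surface, if the arm or the gripper's body presses on something with over 40 N, if the wrist force passes 120 N, or if a joint passes its speed limit or range.

## Working session

There is one attempt and no reset: what is moved stays moved. The work goes in short steps, Python scripts to look and compute and a tool call to move; the robot and the scene stay as the last step left them, time stands still between calls to the robot, and variables do not carry over. Pictures are saved under pics/ and viewed, at most 14 in all, crops included, and the job is handed in when it is done.

Besides the shell and the picture viewer there is one more tool, called after "Request:" as a command line: name --argument value ..., lists and objects as JSON in quotes. jog_arm: Moves the arm, as the interface text tells. Its arguments: {"type":"object","properties":{"increments":{"type":"array"},"grip_force":{"type":"number"}},"required":["increments"]}

```bash
ls; mkdir -p pics
cat > h.py <<'E'
import numpy as np, cv2, sys
sys.path.insert(0,'.')
from bench import ctrl, vision
from scipy.spatial.transform import Rotation as R
def ray(im,u,v,z):
    T=np.array(im["extrinsics"]);Rm=T[:3,:3];t=T[:3,3];c=-Rm.T@t
    d=Rm.T@np.array([(u-im["cx"])/im["fx"],(v-im["cy"])/im["fy"],1.0])
    return c+d*(z-c[2])/d[2]
def proj(im,p):
    T=np.array(im["extrinsics"]);q=T[:3,:3]@np.array(p)+T[:3,3]
    return q[0]/q[2]*im["fx"]+im["cx"],q[1]/q[2]*im["fy"]+im["cy"]
E
python3 - <<'E'
from h import *
s=ctrl.get_state()
print(s["time"],s["position"],s["tool_rot"],s["grip_width"])
for n in("top","side"):
    im=vision.get_image(n)
    cv2.imwrite(f"pics/{n}0.png",cv2.resize(im["color"],(800,600),interpolation=cv2.INTER_CUBIC))
    T=im["extrinsics"];print(n,np.round(T,3).tolist(),im["fx"],im["cx"],im["cy"])
    for t in("upright","crate","holder","bracket0","worn0","screw0","paint_tin","mug","tape","cork_block"):
        print(t,[(np.round(d["bbox"]).tolist(),round(d["conf"],2)) for d in vision.spot_in(n,t)[:5]])
E
```

```text
pics
0.0 [ 0.1998127  -0.61793326  0.22143043] [-3.10133650e+00 -4.89111114e-01  5.98847374e-04] 1.0008749182644798
top [[-0.008, -1.0, -0.026, 0.08], [-0.991, 0.012, -0.133, 0.577], [0.134, 0.025, -0.991, 1.023], [0.0, 0.0, 0.0, 1.0]] 393.4430697306234 255.1703924619955 189.72233312849121
upright [([248.0, 207.0, 287.0, 246.0], 0.72)]
crate [([385.0, 180.0, 486.0, 266.0], 0.76)]
holder [([245.0, 206.0, 286.0, 247.0], 0.81)]
bracket0 [([195.0, 211.0, 218.0, 248.0], 0.79), ([315.0, 213.0, 338.0, 250.0], 0.68), ([144.0, 186.0, 165.0, 223.0], 0.63)]
worn0 [([316.0, 149.0, 334.0, 185.0], 0.69), ([232.0, 151.0, 255.0, 187.0], 0.69), ([276.0, 154.0, 289.0, 190.0], 0.67)]
screw0 [([216.0, 136.0, 356.0, 192.0], 0.71), ([258.0, 236.0, 266.0, 242.0], 0.46), ([275.0, 230.0, 282.0, 239.0], 0.41), ([148.0, 184.0, 163.0, 222.0], 0.16)]
paint_tin [([69.0, 165.0, 118.0, 197.0], 0.65)]
mug [([374.0, 118.0, 410.0, 162.0], 0.93)]
tape [([154.0, 130.0, 189.0, 165.0], 0.82), ([72.0, 167.0, 116.0, 197.0], 0.6)]
cork_block [([142.0, 240.0, 170.0, 266.0], 0.63)]
side [[0.991, -0.132, -0.012, -0.563], [-0.10
[... 198 characters left out ...]
286.0, 298.0, 384.0], 0.97)]
holder [([204.0, 192.0, 243.0, 230.0], 0.96)]
bracket0 [([204.0, 164.0, 231.0, 187.0], 0.78), ([203.0, 238.0, 241.0, 264.0], 0.7), ([222.0, 142.0, 249.0, 154.0], 0.62)]
worn0 [([252.0, 192.0, 290.0, 213.0], 0.86), ([253.0, 170.0, 285.0, 188.0], 0.75), ([201.0, 162.0, 234.0, 185.0], 0.67), ([265.0, 223.0, 302.0, 243.0], 0.62)]
screw0 [([209.0, 195.0, 213.0, 200.0], 0.62), ([247.0, 167.0, 322.0, 271.0], 0.18)]
paint_tin [([236.0, 97.0, 255.0, 129.0], 0.59), ([262.0, 139.0, 292.0, 163.0], 0.53)]
mug [([300.0, 270.0, 346.0, 320.0], 0.94), ([251.0, 172.0, 285.0, 189.0], 0.4)]
tape [([263.0, 136.0, 293.0, 163.0], 0.95)]
cork_block [([190.0, 139.0, 209.0, 160.0], 0.65)]
```

View pics/top0.png

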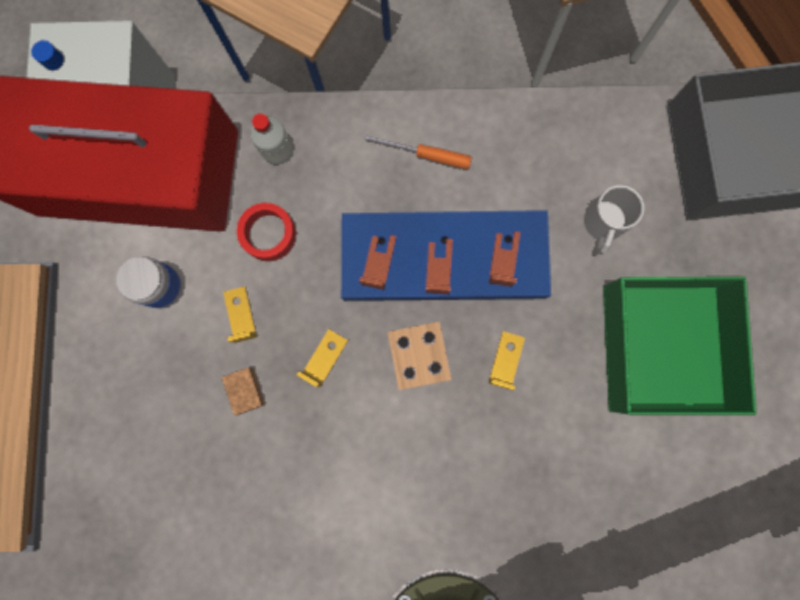

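View pics/side0.png

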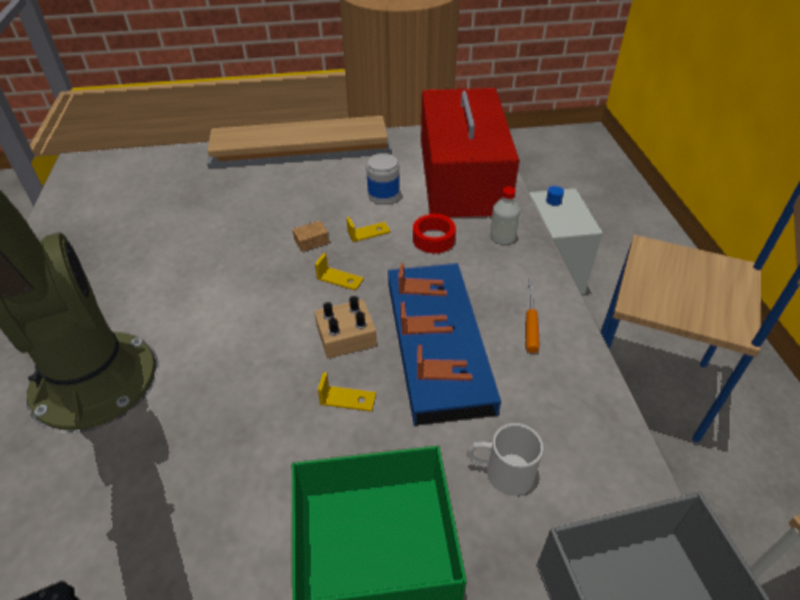

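The top view shows three red worn brackets on the blue upright at about (378,262), (440,265) and (505,258). The yellow brackets are at (240,315), (323,358) and (507,360), the holder with four screws is at (420,356), and the crate is at (685,345). The side view shows the same layout with every L standing leg-up on the robot's side. I'll fit silhouettes next.

```bash
cat > fit.py <<'E'
from h import *
from scipy.optimize import minimize
S=4
def masks(im):
    c=cv2.resize(im["color"],None,fx=S,fy=S,interpolation=cv2.INTER_CUBIC)
    h=cv2.cvtColor(c,cv2.COLOR_BGR2HSV);H,Sa,V=[h[...,i].astype(int) for i in range(3)]
    y=(H>17)&(H<32)&(Sa>150)&(V>60)
    r=((H<14)|(H>176))&(Sa>110)&(V>50)
    b=(H>102)&(H<125)&(Sa>120)&(V>30)
    w=(H>8)&(H<24)&(Sa>50)&(Sa<160)&(V>110)
    return dict(y=y,r=r,b=b,w=w)
def box(x0,x1,y0,y1,z0,z1): return np.array([[x,y,z] for x in(x0,x1) for y in(y0,y1) for z in(z0,z1)])/1000.
LEG=box(-47.5,-39.5,-20,20,0,46)
MOD={'y':([box(-47.5,47.5,-20,20,0,6),LEG],12.5),
 'r':([box(-47.5,18,-20,20,0,6),box(17,47.5,-20,-7,0,6),box(17,47.5,7,20,0,6),LEG],None),
 'b':([box(-75,75,-180,180,0,45)],None),'w':([box(-50,50,-45,45,0,45)],None)}
def px(im,P): 
    return np.array([(np.array(proj(im,p))+.5)*S-.5 for p in P])
def sil(im,m,p,z,win):
    M=np.zeros((win[3]-win[1],win[2]-win[0]),np.uint8);c,s=np.cos(p[2]),np.sin(p[2])
    Rz=np.array([[c,-s,0],[s,c,0],[0,0,1]]);o=np.array([p[0],p[1],z])
    for b in MOD[m][0]:
        q=cv2.convexHull((px(im,b@Rz.T+o)-win[:2]).astype(np.float32))
        cv2.fillPoly(M,[np.round(q*16).astype(np.int32)],1,shift=4)
    return M
def fit(ims,m,p0,z,excl=None,rad=0.07):
    D=[]
    for im in ims:
        k=masks(im)
        mk=k[m]
        if m=='b': mk=cv2.morphologyEx((k['b']|k['r']|k['y']).astype(np.uint8),cv2.MORPH_CLOSE,np.ones((25,25)))>0
        if m=='w': mk=cv2.morphologyEx(mk.astype(np.uint8),cv2.MORPH_CLOSE,np.ones((45,45)))>0
        P=px(im,[np.array([p0[0]+a,p0[1]+b,z+.02]) for a in(-rad,rad) for b in(-rad,rad)])
        w=np.r_[np.clip(P.min(0),0,9999),P.max(0)].astype(int);w[2]=min(w[2],512*S);w[3]=min(w[3],384*S)
        sub=mk[w[1]:w[3],w[0]:w[2]]
        n,l,st,ce=cv2.connectedComponentsWithStats(sub.astype(np.uint8))
        best=max(range(1,n),key=lambda i:st[i][4]/(1+(np.hypot(*(ce[i]-np.array(sub.shape[::-1])/2))/60)**2),default=None)
        if best is None: continue
        D.append((im,w,l==best))
    def cost(q):
        p=[p0[0]+q[0]*.01,p0[1]+q[1]*.01,p0[2]+q[2]*.2]
        return sum(1-(M&g).sum()/(M|g).sum() for im,w,g in D for M in[sil(im,m,p,z,w)>0])/len(D)
    r=min((minimize(cost,[dx,0,a],method='Nelder-Mead',options=dict(initial_simplex=[[dx,0,a],[dx+1,0,a],[dx,1,a],[dx,0,a+1]],xatol=.01,fatol=1e-4)) for a in(-1.2,0,1.2) for dx in(0,)),key=lambda r:r.fun)
    q=r.x;return np.array([p0[0]+q[0]*.01,p0[1]+q[1]*.01,p0[2]+q[2]*.2]),r.fun
E
cat > a.py <<'E'
from fit import *
T=vision.get_image("top");Sd=vision.get_image("side")
k=1/1.5625
def go(name,m,u,v,z,yaw=0,rad=.07):
    p0=ray(T,u*k,v*k,z+.005)[:2]
    for nm,ims in(("both",[T,Sd]),("top",[T]),("side",[Sd])):
        p,f=fit(ims,m,[*p0,yaw],z,rad=rad);print(name,nm,np.round(p,4),round(f,3))
go("up",'b',446,256,0,0,.21)
go("hold",'w',420,356,0,.1,.075)
for i,(u,v) in enumerate([(240,315),(323,358),(507,360)]): go(f"y{i}",'y',u,v,0,[.1,-.5,-.2][i])
for i,(u,v) in enumerate([(378,262),(440,265),(505,258)]): go(f"r{i}",'r',u,v,.045,[-.1,0,-.1][i])
print("crate rim",[np.round(ray(T,u*k,v*k,.1)[:2],3) for u,v in((622,280),(745,278),(755,413),(628,413))])
print("mug",ray(T,*(np.array((620,205))*k),.09))
E
python3 a.py
```

```text
up both [ 0.6511 -0.0036 -0.0081] 0.075
up top [ 0.6512 -0.0056 -0.    ] 0.052
up side [ 0.6528  0.02   -0.0051] 0.072
hold both [0.476  0.0419 0.1879] 0.13
hold top [0.4759 0.0412 0.1866] 0.034
hold side [0.4754 0.0514 0.2157] 0.181
y0 both [0.5538 0.3619 0.2599] 0.17
y0 top [0.5562 0.3621 0.2648] 0.2
y0 side [0.555  0.364  0.2414] 0.127
y1 both [ 0.4753  0.2094 -0.5255] 0.127
y1 top [ 0.4754  0.2083 -0.5229] 0.147
y1 side [ 0.4755  0.2101 -0.4899] 0.092
y2 both [ 0.4676 -0.1113 -0.2885] 0.126
y2 top [ 0.4683 -0.1123 -0.2986] 0.166
y2 side [ 0.4683 -0.1109 -0.2823] 0.088
r0 both [ 0.6391  0.1098 -0.2021] 0.259
r0 top [ 0.6428  0.1081 -0.2355] 0.265
r0 side [ 0.6399  0.1113 -0.1412] 0.238
r1 both [ 0.6296  0.0057 -0.0973] 0.259
r1 top [ 0.629   0.0038 -0.0643] 0.267
r1 side [ 0.6298  0.0062 -0.1287] 0.242
r2 both [ 0.6417 -0.1063 -0.1914] 0.253
r2 top [ 0.6414 -0.1074 -0.2139] 0.273
r2 side [ 0.6412 -0.106  -0.1536] 0.227
crate rim [array([ 0.592, -0.29 ]), array([ 0.593, -0.486]), array([ 0.379, -0.484]), array([ 0.38 , -0.287])]
mug [ 0.71958606 -0.29680871  0.09      ]
```

```bash
cat > plan.py <<'E'
# usage: plan.py "x y z theta" ... (mm, rad; theta=bracket x direction = tool y), chained from the current pose
from h import *
import json
def state():
    s=ctrl.get_state();return s,np.array(s["position"])*1000,R.from_rotvec(s["tool_rot"])
def plan(wps,maxd=190,maxa=.6):
    s,p,r=state();print("t %.2f p %s grip %.3f F %s gf %.1f"%(s["time"],np.round(p,1),s["grip_width"],np.round(s["ft_force"],1),s["grip_force"]))
    for x,y,z,th in wps:
        psi=th+np.pi/2;t=np.array([x,y,z])
        rt=R.from_matrix(np.c_[[np.cos(psi),np.sin(psi),0],[np.sin(psi),-np.cos(psi),0],[0,0,-1]])
        n=max(1,int(np.ceil(np.linalg.norm(t-p)/maxd)),int(np.ceil((r.inv()*rt).magnitude()/maxa)))
        for i in range(n):
            w=np.round((r.inv()*rt).as_rotvec()/(n-i),3);d=np.round(r.inv().apply((t-p)/(n-i)),0 if n-i>1 else 1)
            p=p+r.apply(d);r=r*R.from_rotvec(w)
            print("  ->",np.round(p,1),"t",d.tolist(),"w",w.tolist())
if __name__=="__main__": plan([list(map(float,a.split())) for a in sys.argv[1:]])
E
python3 plan.py "599 -98 160 -.19" "599 -98 60 -.19"
```

```text
t 1.20 p [ 200.  -618.5  222.6] grip 1.001 F [-0.3 -0.  -0.9] gf 0.0
  -> [ 299.8 -488.4  206.6] t [135.0, -93.0, 16.0] w [-0.0, 0.0, -0.267]
  -> [ 399.9 -358.3  190.6] t [155.0, -54.0, 16.0] w [-0.0, 0.0, -0.267]
  -> [ 498.9 -228.3  175.5] t [163.0, -12.0, 15.0] w [-0.0, 0.0, -0.267]
  -> [599. -98. 160.] t [161.1, 32.4, 15.5] w [-0.0, 0.0, -0.267]
  -> [599. -98.  60.] t [-0.0, -0.0, 100.0] w [-0.0, 0.0, 0.0]
```

Request:
jog_arm --increments '[{"tx": 135, "ty": -93, "tz": 16, "wz": -0.267, "gripper": 0.5}, {"tx": 135, "ty": -93, "tz": 16, "wz": -0.267, "gripper": 0.5}, {"tx": 135, "ty": -93, "tz": 16, "wz": -0.267, "gripper": 0.5}, {"tx": 135, "ty": -93, "tz": 16, "wz": -0.267, "gripper": 0.5}, {"tx": 135, "ty": -93, "tz": 16, "wz": -0.267, "gripper": 0.5}]' --grip_force 30

```text
validation failed for argument at $.in...
```

Request:
jog_arm --increments '[{"tx": 155, "ty": -54, "tz": 16, "wz": -0.267, "gripper": 0.5}, {"tx": 155, "ty": -54, "tz": 16, "wz": -0.267, "gripper": 0.5}, {"tx": 155, "ty": -54, "tz": 16, "wz": -0.267, "gripper": 0.5}, {"tx": 155, "ty": -54, "tz": 16, "wz": -0.267, "gripper": 0.5}, {"tx": 155, "ty": -54, "tz": 16, "wz": -0.267, "gripper": 0.5}]'

```text
validation failed for argument at $.in...
```

Request:
jog_arm --increments '[{"tx": 163, "ty": -12, "tz": 15, "wz": -0.267, "gripper": 0.5}, {"tx": 163, "ty": -12, "tz": 15, "wz": -0.267, "gripper": 0.5}, {"tx": 163, "ty": -12, "tz": 15, "wz": -0.267, "gripper": 0.5}, {"tx": 163, "ty": -12, "tz": 15, "wz": -0.267, "gripper": 0.5}, {"tx": 163, "ty": -12, "tz": 15, "wz": -0.267, "gripper": 0.5}]'

```text
validation failed for argument at $.in...
```

Request:
jog_arm --increments '[{"tx": 161, "ty": 32.4, "tz": 15.5, "wz": -0.267, "gripper": 0.5}, {"tx": 161, "ty": 32.4, "tz": 15.5, "wz": -0.267, "gripper": 0.5}, {"tx": 161, "ty": 32.4, "tz": 15.5, "wz": -0.267, "gripper": 0.5}, {"tx": 161, "ty": 32.4, "tz": 15.5, "wz": -0.267, "gripper": 0.5}, {"tx": 161, "ty": 32.4, "tz": 15.5, "wz": -0.267, "gripper": 0.5}]'

```text
validation failed for argument at $.in...
```

Request:
jog_arm --increments '[{"tx": 135, "ty": -93, "tz": 16, "wx": 0, "wy": 0, "wz": -0.267, "gripper": 0.5}, {"tx": 135, "ty": -93, "tz": 16, "wx": 0, "wy": 0, "wz": -0.267, "gripper": 0.5}, {"tx": 135, "ty": -93, "tz": 16, "wx": 0, "wy": 0, "wz": -0.267, "gripper": 0.5}, {"tx": 135, "ty": -93, "tz": 16, "wx": 0, "wy": 0, "wz": -0.267, "gripper": 0.5}, {"tx": 135, "ty": -93, "tz": 16, "wx": 0, "wy": 0, "wz": -0.267, "gripper": 0.5}]' --grip_force 30

```text
time: 1.62
position: [0.3075, -0.4803, 0.2063]
tool_rot: [-3.002, -0.916, -0.007]
ft_force: [1.1, -0.5, 0.3]
grip_width: 0.706
grip_force: 0.0
```

Request:
jog_arm --increments '[{"tx": 155, "ty": -54, "tz": 16, "wx": 0, "wy": 0, "wz": -0.267, "gripper": 0.5}, {"tx": 155, "ty": -54, "tz": 16, "wx": 0, "wy": 0, "wz": -0.267, "gripper": 0.5}, {"tx": 155, "ty": -54, "tz": 16, "wx": 0, "wy": 0, "wz": -0.267, "gripper": 0.5}, {"tx": 155, "ty": -54, "tz": 16, "wx": 0, "wy": 0, "wz": -0.267, "gripper": 0.5}, {"tx": 155, "ty": -54, "tz": 16, "wx": 0, "wy": 0, "wz": -0.267, "gripper": 0.5}]'

```text
time: 2.03
position: [0.4061, -0.3497, 0.1904]
tool_rot: [-2.854, -1.308, -0.007]
ft_force: [0.4, 0.6, 0.6]
grip_width: 0.506
grip_force: 0.0
```

Request:
jog_arm --increments '[{"tx": 163, "ty": -12, "tz": 15, "wx": 0, "wy": 0, "wz": -0.267, "gripper": 0.5}, {"tx": 163, "ty": -12, "tz": 15, "wx": 0, "wy": 0, "wz": -0.267, "gripper": 0.5}, {"tx": 163, "ty": -12, "tz": 15, "wx": 0, "wy": 0, "wz": -0.267, "gripper": 0.5}, {"tx": 163, "ty": -12, "tz": 15, "wx": 0, "wy": 0, "wz": -0.267, "gripper": 0.5}, {"tx": 163, "ty": -12, "tz": 15, "wx": 0, "wy": 0, "wz": -0.267, "gripper": 0.5}]'

```text
time: 2.45
position: [0.5037, -0.2191, 0.1755]
tool_rot: [-2.655, -1.676, -0.008]
ft_force: [-0.5, 1.3, 0.7]
grip_width: 0.501
grip_force: 0.0
```

Request:
jog_arm --increments '[{"tx": 161, "ty": 32.4, "tz": 15.5, "wx": 0, "wy": 0, "wz": -0.267, "gripper": 0.5}, {"tx": 161, "ty": 32.4, "tz": 15.5, "wx": 0, "wy": 0, "wz": -0.267, "gripper": 0.5}, {"tx": 161, "ty": 32.4, "tz": 15.5, "wx": 0, "wy": 0, "wz": -0.267, "gripper": 0.5}, {"tx": 161, "ty": 32.4, "tz": 15.5, "wx": 0, "wy": 0, "wz": -0.267, "gripper": 0.5}, {"tx": 161, "ty": 32.4, "tz": 15.5, "wx": 0, "wy": 0, "wz": -0.267, "gripper": 0.5}]'

```text
time: 2.87
position: [0.6024, -0.0882, 0.1596]
tool_rot: [-2.408, -2.012, -0.01]
ft_force: [-0.4, 0.7, 0.1]
grip_width: 0.502
grip_force: 0.0
```

```bash
cat > look.py <<'E'
from fit import *
T=vision.get_image("top");Sd=vision.get_image("side")
s=ctrl.get_state();p=np.array(s["position"]);u,v=proj(T,p);print(np.round(p,4),s["tool_rot"],"tcp px top",u,v,"side",proj(Sd,p))
n=sys.argv[1];a=T["color"];b=Sd["color"]
us,vs=proj(Sd,p)
def crop(im,u,v,h=66):
    u=int(np.clip(u,h,512-h));v=int(np.clip(v,h,384-h));c=im[v-h:v+h,u-h:u+h];return cv2.resize(c,(400,400),interpolation=cv2.INTER_CUBIC)
cv2.imwrite(f"pics/{n}.png",np.hstack([crop(a,u,v),crop(b,us,vs)]))
E
python3 look.py l1; python3 plan.py "599 -98 60 -.19"
```

```text
[ 0.5995 -0.0963  0.1596] [-2.41707592e+00 -2.00497983e+00 -1.42503300e-04] tcp px top 324.78625676584454 173.0336088340925 side (np.float64(268.78732037417365), np.float64(207.82513190843784))
t 2.97 p [599.5 -96.3 159.6] grip 0.500 F [-0.8 -0.7  0.3] gf 0.0
  -> [599. -98.  60.] t [-1.9, -0.1, 99.6] w [-0.001, -0.001, 0.004]
```

View pics/l1.png

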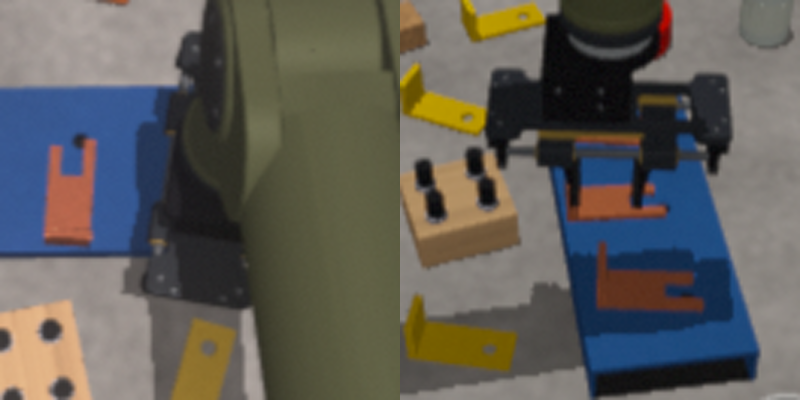

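The left crop shows the arm over the worn bracket on the crate side. In the right crop, the fingers at about (575,190) and (640,190) straddle along x above the upright. Next I lower and grip.

Request:
jog_arm --increments '[{"tx": -1.5, "ty": 0, "tz": 40, "wx": 0, "wy": 0, "wz": 0, "gripper": 0.5}, {"tx": -1.5, "ty": 0, "tz": 70, "wx": 0, "wy": 0, "wz": 0, "gripper": 0.5}, {"tx": -1.5, "ty": 0, "tz": 90, "wx": 0, "wy": 0, "wz": 0, "gripper": 0.5}, {"tx": -1.5, "ty": 0, "tz": 99.5, "wx": 0, "wy": 0, "wz": 0, "gripper": 0.5}, {"tx": -1.5, "ty": 0, "tz": 99.5, "wx": 0, "wy": 0, "wz": 0, "gripper": 0.5}]'

```text
time: 3.38
position: [0.5963, -0.1017, 0.0582]
tool_rot: [-2.422, -1.996, 0.006]
ft_force: [-0.5, -0.7, 0.9]
grip_width: 0.503
grip_force: 0.0
```

Request:
jog_arm --increments '[{"tx": 0, "ty": 0, "tz": 0, "wx": 0, "wy": 0, "wz": 0, "gripper": 0}, {"tx": 0, "ty": 0, "tz": 0, "wx": 0, "wy": 0, "wz": 0, "gripper": 0}, {"tx": 0, "ty": 0, "tz": 0, "wx": 0, "wy": 0, "wz": 0, "gripper": 0}, {"tx": 0, "ty": 0, "tz": 0, "wx": 0, "wy": 0, "wz": 0, "gripper": 0}, {"tx": 0, "ty": 0, "tz": 0, "wx": 0, "wy": 0, "wz": 0, "gripper": 0}]'

```text
time: 3.8
position: [0.5994, -0.0997, 0.0617]
tool_rot: [2.421, 2.0, 0.001]
ft_force: [-0.6, -0.5, -0.1]
grip_width: 0.207
grip_force: 0.0
```

```bash
python3 plan.py "599 -98 190 -.19" "445 -326 190 0" "445 -326 65 0" "445 -326 190 0" "586 10 160 -.08" "586 10 60 -.08"
```

```text
t 3.80 p [599.4 -99.7  61.7] grip 0.207 F [-0.6 -0.5 -0.1] gf 0.0
  -> [599. -98. 190.] t [1.6, -0.5, -128.3] w [0.002, 0.0, 0.0]
  -> [ 522.  -212.5  190. ] t [-127.0, -54.0, 0.0] w [-0.0, 0.0, -0.095]
  -> [ 445. -326.  190.] t [-120.3, -65.9, 0.1] w [-0.0, 0.0, -0.095]
  -> [ 445. -326.   65.] t [0.0, 0.0, 125.0] w [-0.0, 0.0, 0.0]
  -> [ 445. -326.  190.] t [-0.0, 0.0, -125.0] w [-0.0, 0.0, 0.0]
  -> [ 516.  -158.   174.9] t [168.0, 71.0, 15.0] w [-0.0, 0.0, 0.04]
  -> [586.  10. 160.] t [170.7, 63.3, 14.8] w [-0.0, 0.0, 0.04]
  -> [586.  10.  60.] t [-0.0, -0.0, 100.0] w [-0.0, 0.0, 0.0]
```

Request:
jog_arm --increments '[{"tx": 0, "ty": 0, "tz": 0, "wx": 0, "wy": 0, "wz": 0, "gripper": 0}, {"tx": 0, "ty": 0, "tz": 0, "wx": 0, "wy": 0, "wz": 0, "gripper": 0}, {"tx": 0, "ty": 0, "tz": 0, "wx": 0, "wy": 0, "wz": 0, "gripper": 0}, {"tx": 0, "ty": 0, "tz": 0, "wx": 0, "wy": 0, "wz": 0, "gripper": 0}, {"tx": 0, "ty": 0, "tz": 0, "wx": 0, "wy": 0, "wz": 0, "gripper": 0}]'

```text
time: 4.22
position: [0.5989, -0.0995, 0.061]
tool_rot: [2.422, 2.001, 0.0]
ft_force: [-2.0, 0.3, 5.6]
grip_width: 0.088
grip_force: 30.0
```

Request:
jog_arm --increments '[{"tx": 0, "ty": 0, "tz": -25, "wx": 0, "wy": 0, "wz": 0, "gripper": 0}, {"tx": 0, "ty": 0, "tz": -50, "wx": 0, "wy": 0, "wz": 0, "gripper": 0}, {"tx": 0, "ty": 0, "tz": -80, "wx": 0, "wy": 0, "wz": 0, "gripper": 0}, {"tx": 0, "ty": 0, "tz": -110, "wx": 0, "wy": 0, "wz": 0, "gripper": 0}, {"tx": 0, "ty": 0, "tz": -128, "wx": 0, "wy": 0, "wz": 0, "gripper": 0}]'

```text
time: 4.63
position: [0.5997, -0.0996, 0.1913]
tool_rot: [2.42, 1.999, 0.003]
ft_force: [0.3, 0.6, -1.4]
grip_width: 0.092
grip_force: 30.0
```

Request:
jog_arm --increments '[{"tx": -25, "ty": -11, "tz": 0, "wx": 0, "wy": 0, "wz": -0.02, "gripper": 0}, {"tx": -50, "ty": -22, "tz": 0, "wx": 0, "wy": 0, "wz": -0.04, "gripper": 0}, {"tx": -76, "ty": -33, "tz": 0, "wx": 0, "wy": 0, "wz": -0.06, "gripper": 0}, {"tx": -102, "ty": -44, "tz": 0, "wx": 0, "wy": 0, "wz": -0.08, "gripper": 0}, {"tx": -127, "ty": -54, "tz": 0, "wx": 0, "wy": 0, "wz": -0.095, "gripper": 0}]'

```text
time: 5.05
position: [0.5203, -0.2152, 0.1878]
tool_rot: [-2.323, -2.114, 0.001]
ft_force: [0.2, -1.1, -2.0]
grip_width: 0.092
grip_force: 30.0
```

Request:
jog_arm --increments '[{"tx": -25, "ty": -14, "tz": 0, "wx": 0, "wy": 0, "wz": -0.02, "gripper": 0}, {"tx": -50, "ty": -28, "tz": 0, "wx": 0, "wy": 0, "wz": -0.04, "gripper": 0}, {"tx": -80, "ty": -45, "tz": 0, "wx": 0, "wy": 0, "wz": -0.06, "gripper": 0}, {"tx": -110, "ty": -60, "tz": 0, "wx": 0, "wy": 0, "wz": -0.08, "gripper": 0}, {"tx": -120, "ty": -66, "tz": 0, "wx": 0, "wy": 0, "wz": -0.095, "gripper": 0}]'

```text
time: 5.47
position: [0.4403, -0.3329, 0.1876]
tool_rot: [-2.228, -2.214, 0.006]
ft_force: [-0.5, -0.7, -1.7]
grip_width: 0.086
grip_force: 30.0
```

Request:
jog_arm --increments '[{"tx": 0, "ty": 0, "tz": 30, "wx": 0, "wy": 0, "wz": 0, "gripper": 0}, {"tx": 0, "ty": 0, "tz": 60, "wx": 0, "wy": 0, "wz": 0, "gripper": 0}, {"tx": 0, "ty": 0, "tz": 95, "wx": 0, "wy": 0, "wz": 0, "gripper": 0}, {"tx": 0, "ty": 0, "tz": 125, "wx": 0, "wy": 0, "wz": 0, "gripper": 0}, {"tx": 0, "ty": 0, "tz": 125, "wx": 0, "wy": 0, "wz": 0, "gripper": 0}]'

```text
time: 5.88
position: [0.4398, -0.3242, 0.0567]
tool_rot: [-2.212, -2.213, 0.002]
ft_force: [-1.5, 1.2, -1.5]
grip_width: 0.09
grip_force: 30.0
```

```bash
python3 look.py l2; python3 plan.py  "445 -326 190 0" "586 10 160 -.08" "586 10 60 -.08"
```

```text
[ 0.4439 -0.3267  0.0628] [-2.21930269e+00 -2.21974744e+00 -1.05704809e-05] tcp px top 411.06660949253984 238.09656659630323 side (np.float64(217.46228184804448), np.float64(316.13642117644775))
t 5.98 p [ 443.9 -326.7   62.8] grip 0.088 F [ 0.7 -0.1 -0.8] gf 30.0
  -> [ 445. -326.  190.] t [0.9, 0.8, -127.2] w [-0.002, -0.002, 0.0]
  -> [ 516. -158.  175.] t [168.0, 71.0, 15.0] w [0.0, 0.0, 0.04]
  -> [586.  10. 160.] t [170.7, 63.3, 15.0] w [0.0, 0.0, 0.04]
  -> [586.  10.  60.] t [-0.0, -0.0, 100.0] w [0.0, 0.0, 0.0]
```

View pics/l2.png

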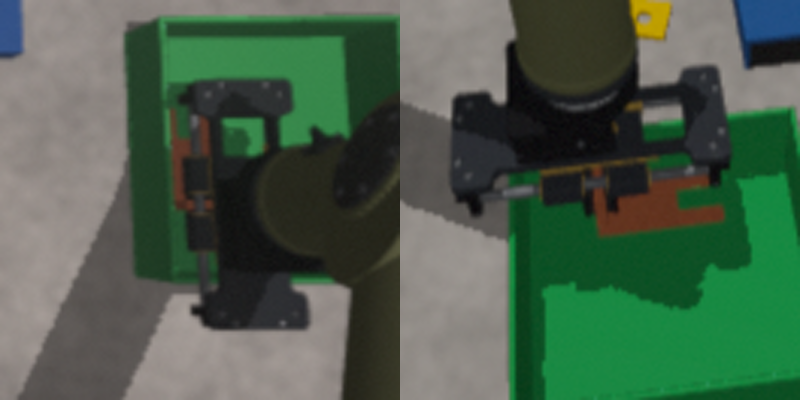

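The bracket hangs inside the crate, visible in the right crop at about (660,200), clear of the walls. I'll release it, lift, and recheck the remaining worn brackets.

Request:
jog_arm --increments '[{"tx": 0, "ty": 0, "tz": 12, "wx": 0, "wy": 0, "wz": 0, "gripper": 0}, {"tx": 0, "ty": 0, "tz": 25, "wx": 0, "wy": 0, "wz": 0, "gripper": 0.45}, {"tx": 0, "ty": 0, "tz": 25, "wx": 0, "wy": 0, "wz": 0, "gripper": 0.45}, {"tx": 0, "ty": 0, "tz": 25, "wx": 0, "wy": 0, "wz": 0, "gripper": 0.45}, {"tx": 0, "ty": 0, "tz": 20, "wx": 0, "wy": 0, "wz": 0, "gripper": 0.45}]'

```text
time: 6.4
position: [0.4444, -0.3271, 0.0435]
tool_rot: [-2.221, -2.221, 0.0]
ft_force: [0.1, 0.7, 0.2]
grip_width: 0.307
grip_force: 0.0
```

Request:
jog_arm --increments '[{"tx": 0, "ty": 0, "tz": -20, "wx": 0, "wy": 0, "wz": 0, "gripper": 0.45}, {"tx": 0, "ty": 0, "tz": -50, "wx": 0, "wy": 0, "wz": 0, "gripper": 0.45}, {"tx": 0, "ty": 0, "tz": -90, "wx": 0, "wy": 0, "wz": 0, "gripper": 0.45}, {"tx": 0, "ty": 0, "tz": -120, "wx": 0, "wy": 0, "wz": 0, "gripper": 0.45}, {"tx": 0, "ty": 0, "tz": -147, "wx": 0, "wy": 0, "wz": 0, "gripper": 0.45}]'

```text
time: 6.82
position: [0.4455, -0.3277, 0.1946]
tool_rot: [2.218, 2.219, 0.0]
ft_force: [-0.4, -0.6, 0.3]
grip_width: 0.445
grip_force: 0.0
```

```bash
cat > b.py <<'E'
# b.py m,x,y,z,yaw ... : refit pieces, print pose and leg centre
from fit import *
T=vision.get_image("top");Sd=vision.get_image("side")
for a in sys.argv[1:]:
    m,x,y,z,w=a.split(",")[:5];x,y,z,w=map(float,(x,y,z,w))
    for nm,ims in(("both",[T,Sd]),("top",[T]),("side",[Sd])):
        try:
            p,f=fit(ims,m,[x,y,w],z);c,s=np.cos(p[2]),np.sin(p[2])
            print(m,nm,np.round(p,4),"leg",np.round([p[0]-.0435*c,p[1]-.0435*s],4),"hole",np.round([p[0]+.025*c,p[1]+.025*s],4),round(f,3))
        except Exception as e: print(m,nm,e)
E
python3 b.py r,.63,.005,.045,-.1 r,.64,.11,.045,-.2; python3 plan.py "586 10 160 -.08" "586 10 60 -.08"
```

```text
r both [ 0.6298  0.0056 -0.0966] leg [0.5865 0.0098] hole [0.6547 0.0032] 0.269
r top [ 0.6286  0.0045 -0.1079] leg [0.5854 0.0092] hole [0.6535 0.0018] 0.27
r side [ 0.6299  0.0072 -0.1289] leg [0.5868 0.0127] hole [0.6547 0.0039] 0.254
r both [ 0.6395  0.1088 -0.1868] leg [0.5967 0.1168] hole [0.6641 0.1041] 0.265
r top [ 0.6412  0.109  -0.204 ] leg [0.5986 0.1178] hole [0.6657 0.1039] 0.266
r side [ 0.6404  0.1112 -0.1402] leg [0.5973 0.1173] hole [0.6652 0.1077] 0.255
t 6.92 p [ 447.8 -329.2  197.5] grip 0.450 F [ 0.4 -0.8  0.5] gf 0.0
  -> [ 516.9 -159.3  178.8] t [170.0, 69.0, 18.0] w [0.005, 0.004, 0.04]
  -> [586.  10. 160.] t [172.0, 62.2, 18.4] w [0.004, 0.003, 0.04]
  -> [586.  10.  60.] t [0.0, -0.0, 100.0] w [0.0, 0.0, 0.0]
```

Request:
jog_arm --increments '[{"tx": 35, "ty": 14, "tz": 3, "wx": 0, "wy": 0, "wz": 0.01, "gripper": 0.45}, {"tx": 70, "ty": 28, "tz": 6, "wx": 0, "wy": 0, "wz": 0.02, "gripper": 0.45}, {"tx": 105, "ty": 42, "tz": 9, "wx": 0, "wy": 0, "wz": 0.03, "gripper": 0.45}, {"tx": 140, "ty": 57, "tz": 12, "wx": 0, "wy": 0, "wz": 0.04, "gripper": 0.45}, {"tx": 170, "ty": 70, "tz": 16, "wx": 0, "wy": 0, "wz": 0.04, "gripper": 0.45}]'

```text
time: 7.33
position: [0.5154, -0.1545, 0.1752]
tool_rot: [2.264, 2.177, 0.001]
ft_force: [0.4, -0.3, -0.7]
grip_width: 0.451
grip_force: 0.0
```

Request:
jog_arm --increments '[{"tx": 38, "ty": 14, "tz": 4, "wx": 0, "wy": 0, "wz": 0.01, "gripper": 0.45}, {"tx": 76, "ty": 28, "tz": 8, "wx": 0, "wy": 0, "wz": 0.02, "gripper": 0.45}, {"tx": 114, "ty": 42, "tz": 12, "wx": 0, "wy": 0, "wz": 0.03, "gripper": 0.45}, {"tx": 150, "ty": 56, "tz": 16, "wx": 0, "wy": 0, "wz": 0.04, "gripper": 0.45}, {"tx": 172, "ty": 63, "tz": 16, "wx": 0, "wy": 0, "wz": 0.04, "gripper": 0.45}]'

```text
time: 7.75
position: [0.5849, 0.0174, 0.1583]
tool_rot: [-2.303, -2.135, -0.003]
ft_force: [-0.4, -0.0, 0.1]
grip_width: 0.45
grip_force: 0.0
```

Request:
jog_arm --increments '[{"tx": 0, "ty": 0, "tz": 0, "wx": 0, "wy": 0, "wz": 0, "gripper": 0.45}, {"tx": 0, "ty": 0, "tz": 0, "wx": 0, "wy": 0, "wz": 0, "gripper": 0.45}, {"tx": 0, "ty": 0, "tz": 0, "wx": 0, "wy": 0, "wz": 0, "gripper": 0.45}, {"tx": 0, "ty": 0, "tz": 20, "wx": 0, "wy": 0, "wz": 0, "gripper": 0.45}, {"tx": 0, "ty": 0, "tz": 40, "wx": 0, "wy": 0, "wz": 0, "gripper": 0.45}]'

```text
time: 8.17
position: [0.5855, 0.0093, 0.1195]
tool_rot: [2.31, 2.124, 0.002]
ft_force: [-0.1, -0.3, -1.2]
grip_width: 0.451
grip_force: 0.0
```

```bash
sleep 0; python3 -c "
from h import *;vision.get_image('top');vision.get_image('top')"; python3 plan.py "586 10 60 -.09" "586 10 190 -.09" "445 -386 190 -.09"  "445 -386 40 -.09" "445 -386 190 -.09" "598 117 160 -.19" "598 117 60 -.19"
```

```text
t 8.27 p [581.8   9.1 115.6] grip 0.452 F [ 0.4 -0.6 -0.1] gf 0.0
  -> [586.    9.9  60. ] t [1.3, 4.5, 55.6] w [-0.006, 0.002, 0.007]
  -> [586.  10. 190.] t [0.1, -0.0, -130.0] w [0.0, -0.0, -0.0]
  -> [ 538.9 -122.3  189.9] t [-136.0, -35.0, -0.0] w [0.0, -0.0, -0.0]
  -> [ 491.8 -254.6  189.9] t [-136.0, -35.0, -0.0] w [0.0, -0.0, -0.0]
  -> [ 445. -386.  190.] t [-135.1, -34.7, -0.1] w [0.0, -0.0, -0.0]
  -> [ 445. -386.   40.] t [-0.1, -0.0, 150.0] w [0.0, -0.0, -0.0]
  -> [ 445. -386.  190.] t [0.1, -0.0, -150.0] w [0.0, -0.0, -0.0]
  -> [ 496.4 -217.9  180. ] t [172.0, 36.0, 10.0] w [0.0, -0.0, 0.033]
  -> [547.3 -50.9 170.1] t [172.0, 30.0, 10.0] w [0.0, -0.0, 0.033]
  -> [598. 117. 160.] t [173.8, 23.9, 10.1] w [0.0, -0.0, 0.034]
  -> [598. 117.  60.] t [-0.1, 0.0, 100.0] w [0.0, -0.0, -0.0]
```

Request:
jog_arm --increments '[{"tx": 1, "ty": 1, "tz": 20, "wx": 0, "wy": 0, "wz": 0, "gripper": 0.45}, {"tx": 1, "ty": 1, "tz": 40, "wx": 0, "wy": 0, "wz": 0, "gripper": 0.45}, {"tx": 1, "ty": 1, "tz": 50, "wx": 0, "wy": 0, "wz": 0, "gripper": 0.45}, {"tx": 1, "ty": 1, "tz": 56, "wx": 0, "wy": 0, "wz": 0, "gripper": 0.2}, {"tx": 1, "ty": 1, "tz": 56, "wx": 0, "wy": 0, "wz": 0, "gripper": 0}]'

```text
time: 8.68
position: [0.5849, 0.012, 0.062]
tool_rot: [-2.309, -2.129, 0.002]
ft_force: [0.2, 0.2, -0.6]
grip_width: 0.369
grip_force: 0.0
```

Request:
jog_arm --increments '[{"tx": 0, "ty": 0, "tz": 0, "wx": 0, "wy": 0, "wz": 0, "gripper": 0}, {"tx": 0, "ty": 0, "tz": 0, "wx": 0, "wy": 0, "wz": 0, "gripper": 0}, {"tx": 0, "ty": 0, "tz": 0, "wx": 0, "wy": 0, "wz": 0, "gripper": 0}, {"tx": 0, "ty": 0, "tz": 0, "wx": 0, "wy": 0, "wz": 0, "gripper": 0}, {"tx": 0, "ty": 0, "tz": 0, "wx": 0, "wy": 0, "wz": 0, "gripper": 0}]'

```text
time: 9.1
position: [0.586, 0.013, 0.0635]
tool_rot: [2.308, 2.13, 0.001]
ft_force: [-0.7, 0.4, 3.2]
grip_width: 0.089
grip_force: 30.0
```

Request:
jog_arm --increments '[{"tx": 0, "ty": 0, "tz": 0, "wx": 0, "wy": 0, "wz": 0, "gripper": 0}, {"tx": 0, "ty": 0, "tz": -25, "wx": 0, "wy": 0, "wz": 0, "gripper": 0}, {"tx": 0, "ty": 0, "tz": -60, "wx": 0, "wy": 0, "wz": 0, "gripper": 0}, {"tx": 0, "ty": 0, "tz": -95, "wx": 0, "wy": 0, "wz": 0, "gripper": 0}, {"tx": 0, "ty": 0, "tz": -130, "wx": 0, "wy": 0, "wz": 0, "gripper": 0}]'

```text
time: 9.52
position: [0.5849, 0.0131, 0.1933]
tool_rot: [-2.307, -2.131, 0.001]
ft_force: [0.9, -0.1, -1.2]
grip_width: 0.089
grip_force: 30.0
```

Request:
jog_arm --increments '[{"tx": -27, "ty": -7, "tz": 0, "wx": 0, "wy": 0, "wz": 0, "gripper": 0}, {"tx": -54, "ty": -14, "tz": 0, "wx": 0, "wy": 0, "wz": 0, "gripper": 0}, {"tx": -81, "ty": -21, "tz": 0, "wx": 0, "wy": 0, "wz": 0, "gripper": 0}, {"tx": -108, "ty": -28, "tz": 0, "wx": 0, "wy": 0, "wz": 0, "gripper": 0}, {"tx": -136, "ty": -35, "tz": 0, "wx": 0, "wy": 0, "wz": 0, "gripper": 0}]'

```text
time: 9.93
position: [0.539, -0.1207, 0.1923]
tool_rot: [-2.308, -2.132, 0.0]
ft_force: [0.4, -0.0, -1.6]
grip_width: 0.09
grip_force: 30.0
```

Request:
jog_arm --increments '[{"tx": -27, "ty": -7, "tz": 0, "wx": 0, "wy": 0, "wz": 0, "gripper": 0}, {"tx": -54, "ty": -14, "tz": 0, "wx": 0, "wy": 0, "wz": 0, "gripper": 0}, {"tx": -81, "ty": -21, "tz": 0, "wx": 0, "wy": 0, "wz": 0, "gripper": 0}, {"tx": -108, "ty": -28, "tz": 0, "wx": 0, "wy": 0, "wz": 0, "gripper": 0}, {"tx": -136, "ty": -35, "tz": 0, "wx": 0, "wy": 0, "wz": 0, "gripper": 0}]'

```text
time: 10.35
position: [0.4932, -0.2535, 0.1922]
tool_rot: [-2.308, -2.131, 0.0]
ft_force: [0.8, 0.2, -1.6]
grip_width: 0.095
grip_force: 30.0
```

Request:
jog_arm --increments '[{"tx": -27, "ty": -7, "tz": 0, "wx": 0, "wy": 0, "wz": 0, "gripper": 0}, {"tx": -54, "ty": -14, "tz": 0, "wx": 0, "wy": 0, "wz": 0, "gripper": 0}, {"tx": -81, "ty": -21, "tz": 0, "wx": 0, "wy": 0, "wz": 0, "gripper": 0}, {"tx": -108, "ty": -28, "tz": 0, "wx": 0, "wy": 0, "wz": 0, "gripper": 0}, {"tx": -135, "ty": -35, "tz": 0, "wx": 0, "wy": 0, "wz": 0, "gripper": 0}]'

```text
time: 10.77
position: [0.4475, -0.3854, 0.1921]
tool_rot: [-2.308, -2.131, 0.0]
ft_force: [0.3, -0.6, -0.6]
grip_width: 0.091
grip_force: 30.0
```

```bash
python3 plan.py "445 -386 60 -.09"  "445 -386 190 -.09" "598 117 160 -.19"
```

```text
t 10.77 p [ 447.5 -385.4  192.1] grip 0.091 F [ 0.3 -0.6 -0.6] gf 30.0
  -> [ 445. -386.   60.] t [-0.8, -2.4, 132.1] w [-0.001, -0.0, 0.01]
  -> [ 445. -386.  190.] t [-0.0, 0.1, -130.0] w [0.0, -0.0, 0.0]
  -> [ 496.3 -217.9  180. ] t [172.0, 36.0, 10.0] w [0.0, -0.0, 0.033]
  -> [547.2 -50.9 170.1] t [172.0, 30.0, 10.0] w [0.0, -0.0, 0.034]
  -> [598. 117. 160.] t [173.8, 24.0, 10.1] w [0.0, -0.0, 0.033]
```

Request:
jog_arm --increments '[{"tx": 0, "ty": 0, "tz": 35, "wx": 0, "wy": 0, "wz": 0, "gripper": 0}, {"tx": 0, "ty": 0, "tz": 70, "wx": 0, "wy": 0, "wz": 0, "gripper": 0}, {"tx": 0, "ty": 0, "tz": 105, "wx": 0, "wy": 0, "wz": 0, "gripper": 0}, {"tx": 0, "ty": 0, "tz": 140, "wx": 0, "wy": 0, "wz": 0, "gripper": 0}, {"tx": 0, "ty": 0, "tz": 150, "wx": 0, "wy": 0, "wz": 0, "gripper": 0}]'

```text
time: 11.18
position: [0.4446, -0.3815, 0.0365]
tool_rot: [-2.301, -2.124, 0.001]
ft_force: [-1.0, 0.5, -1.5]
grip_width: 0.091
grip_force: 30.0
```

Request:
jog_arm --increments '[{"tx": 0, "ty": 0, "tz": 0, "wx": 0, "wy": 0, "wz": 0, "gripper": 0.45}, {"tx": 0, "ty": 0, "tz": 0, "wx": 0, "wy": 0, "wz": 0, "gripper": 0.45}, {"tx": 0, "ty": 0, "tz": 0, "wx": 0, "wy": 0, "wz": 0, "gripper": 0.45}, {"tx": 0, "ty": 0, "tz": 0, "wx": 0, "wy": 0, "wz": 0, "gripper": 0.45}, {"tx": 0, "ty": 0, "tz": -10, "wx": 0, "wy": 0, "wz": 0, "gripper": 0.45}]'

```text
time: 11.6
position: [0.4485, -0.3844, 0.0534]
tool_rot: [2.308, 2.131, -0.0]
ft_force: [-1.1, -0.3, -0.0]
grip_width: 0.378
grip_force: 0.0
```

Request:
jog_arm --increments '[{"tx": 0, "ty": 0, "tz": -30, "wx": 0, "wy": 0, "wz": 0, "gripper": 0.45}, {"tx": 0, "ty": 0, "tz": -60, "wx": 0, "wy": 0, "wz": 0, "gripper": 0.45}, {"tx": 0, "ty": 0, "tz": -95, "wx": 0, "wy": 0, "wz": 0, "gripper": 0.45}, {"tx": 0, "ty": 0, "tz": -130, "wx": 0, "wy": 0, "wz": 0, "gripper": 0.45}, {"tx": 0, "ty": 0, "tz": -140, "wx": 0, "wy": 0, "wz": 0, "gripper": 0.45}]'

```text
time: 12.02
position: [0.4514, -0.3862, 0.2012]
tool_rot: [2.299, 2.123, 0.001]
ft_force: [0.8, -0.8, 0.8]
grip_width: 0.448
grip_force: 0.0
```

```bash
python3 b.py r,.64,.11,.045,-.2; python3 plan.py "598 117 160 -.19"
```

```text
r both [ 0.6395  0.1088 -0.1868] leg [0.5967 0.1168] hole [0.6641 0.1041] 0.266
r top [ 0.6412  0.109  -0.204 ] leg [0.5986 0.1178] hole [0.6657 0.1039] 0.268
r side [ 0.6404  0.1112 -0.1402] leg [0.5973 0.1173] hole [0.6652 0.1077] 0.255
t 12.12 p [ 450.5 -385.7  197.8] grip 0.449 F [ 0.4 -0.2  0.4] gf 0.0
  -> [ 500.1 -218.2  185.1] t [171.0, 36.0, 12.0] w [0.002, 0.002, 0.037]
  -> [549.  -50.8 172.6] t [172.0, 29.0, 12.0] w [0.003, 0.002, 0.037]
  -> [598. 117. 160.] t [173.4, 22.7, 12.4] w [0.002, 0.002, 0.036]
```

Request:
jog_arm --increments '[{"tx": 36, "ty": 8, "tz": 2, "wx": 0, "wy": 0, "wz": 0.01, "gripper": 0.45}, {"tx": 72, "ty": 15, "tz": 4, "wx": 0, "wy": 0, "wz": 0.02, "gripper": 0.45}, {"tx": 108, "ty": 22, "tz": 6, "wx": 0, "wy": 0, "wz": 0.03, "gripper": 0.45}, {"tx": 144, "ty": 29, "tz": 8, "wx": 0, "wy": 0, "wz": 0.033, "gripper": 0.45}, {"tx": 172, "ty": 35, "tz": 10, "wx": 0, "wy": 0, "wz": 0.033, "gripper": 0.45}]'

```text
time: 12.53
position: [0.4969, -0.212, 0.1818]
tool_rot: [-2.34, -2.094, 0.0]
ft_force: [0.5, -0.2, 0.8]
grip_width: 0.447
grip_force: 0.0
```

Request:
jog_arm --increments '[{"tx": 36, "ty": 6, "tz": 2, "wx": 0, "wy": 0, "wz": 0.01, "gripper": 0.45}, {"tx": 72, "ty": 12, "tz": 4, "wx": 0, "wy": 0, "wz": 0.02, "gripper": 0.45}, {"tx": 108, "ty": 18, "tz": 6, "wx": 0, "wy": 0, "wz": 0.03, "gripper": 0.45}, {"tx": 144, "ty": 24, "tz": 8, "wx": 0, "wy": 0, "wz": 0.033, "gripper": 0.45}, {"tx": 172, "ty": 29, "tz": 10, "wx": 0, "wy": 0, "wz": 0.033, "gripper": 0.45}]'

```text
time: 12.95
position: [0.5448, -0.0445, 0.1719]
tool_rot: [-2.374, -2.056, 0.0]
ft_force: [0.7, 0.5, -0.6]
grip_width: 0.452
grip_force: 0.0
```

Request:
jog_arm --increments '[{"tx": 36, "ty": 5, "tz": 2, "wx": 0, "wy": 0, "wz": 0.01, "gripper": 0.45}, {"tx": 72, "ty": 10, "tz": 4, "wx": 0, "wy": 0, "wz": 0.02, "gripper": 0.45}, {"tx": 108, "ty": 15, "tz": 6, "wx": 0, "wy": 0, "wz": 0.03, "gripper": 0.45}, {"tx": 144, "ty": 20, "tz": 8, "wx": 0, "wy": 0, "wz": 0.033, "gripper": 0.45}, {"tx": 173, "ty": 23, "tz": 12, "wx": 0, "wy": 0, "wz": 0.033, "gripper": 0.45}]'

```text
time: 13.37
position: [0.5929, 0.1229, 0.1599]
tool_rot: [-2.409, -2.015, -0.0]
ft_force: [-0.5, 0.1, -0.1]
grip_width: 0.448
grip_force: 0.0
```

Request:
jog_arm --increments '[{"tx": 0, "ty": 0, "tz": 0, "wx": 0, "wy": 0, "wz": 0, "gripper": 0.45}, {"tx": 0, "ty": 0, "tz": 15, "wx": 0, "wy": 0, "wz": 0, "gripper": 0.45}, {"tx": 0, "ty": 0, "tz": 30, "wx": 0, "wy": 0, "wz": 0, "gripper": 0.45}, {"tx": 0, "ty": 0, "tz": 40, "wx": 0, "wy": 0, "wz": 0, "gripper": 0.45}, {"tx": 0, "ty": 0, "tz": 40, "wx": 0, "wy": 0, "wz": 0, "gripper": 0.45}]'

```text
time: 13.78
position: [0.5909, 0.1188, 0.1174]
tool_rot: [-2.409, -2.012, 0.008]
ft_force: [-0.2, -1.6, -0.6]
grip_width: 0.448
grip_force: 0.0
```

```bash
python3 -c "
from h import *;vision.get_image('top');vision.get_image('top')"; python3 plan.py "598 117 60 -.19" "598 117 190 -.19" "450 -440 190 -.05"
```

```text
t 13.88 p [592.6 119.4 120.1] grip 0.448 F [-0.2 -0.5  0.4] gf 0.0
  -> [598. 117.  60.] t [-1.3, 5.8, 60.1] w [-0.001, 0.0, 0.011]
  -> [598. 117. 190.] t [-0.1, -0.1, -130.0] w [-0.0, 0.0, -0.0]
  -> [560.9 -22.5 190. ] t [-144.0, -10.0, 0.0] w [-0.0, 0.0, -0.035]
  -> [ 524.  -161.5  190.1] t [-143.0, -15.0, 0.0] w [-0.0, 0.0, -0.035]
  -> [ 487.  -301.   190.2] t [-143.0, -20.0, 0.0] w [-0.0, 0.0, -0.035]
  -> [ 450. -440.  190.] t [-141.6, -25.0, 0.2] w [-0.0, 0.0, -0.035]
```

Request:
jog_arm --increments '[{"tx": -1, "ty": 5, "tz": 20, "wx": 0, "wy": 0, "wz": 0.01, "gripper": 0.45}, {"tx": -1, "ty": 5, "tz": 40, "wx": 0, "wy": 0, "wz": 0.01, "gripper": 0.45}, {"tx": -1, "ty": 5, "tz": 52, "wx": 0, "wy": 0, "wz": 0.01, "gripper": 0.45}, {"tx": -1, "ty": 5, "tz": 58, "wx": 0, "wy": 0, "wz": 0.01, "gripper": 0.3}, {"tx": -1, "ty": 5, "tz": 58, "wx": 0, "wy": 0, "wz": 0.01, "gripper": 0}]'

```text
time: 14.3
position: [0.5971, 0.1177, 0.0616]
tool_rot: [-2.42, -2.001, 0.003]
ft_force: [-0.3, 0.0, -0.2]
grip_width: 0.369
grip_force: 0.0
```

Request:
jog_arm --increments '[{"tx": 0, "ty": 0, "tz": 0, "wx": 0, "wy": 0, "wz": 0, "gripper": 0}, {"tx": 0, "ty": 0, "tz": 0, "wx": 0, "wy": 0, "wz": 0, "gripper": 0}, {"tx": 0, "ty": 0, "tz": 0, "wx": 0, "wy": 0, "wz": 0, "gripper": 0}, {"tx": 0, "ty": 0, "tz": 0, "wx": 0, "wy": 0, "wz": 0, "gripper": 0}, {"tx": 0, "ty": 0, "tz": 0, "wx": 0, "wy": 0, "wz": 0, "gripper": 0}]'

```text
time: 14.72
position: [0.5983, 0.1181, 0.0635]
tool_rot: [2.42, 2.001, 0.001]
ft_force: [-0.8, 0.5, 4.4]
grip_width: 0.086
grip_force: 30.0
```

Request:
jog_arm --increments '[{"tx": 0, "ty": 0, "tz": 0, "wx": 0, "wy": 0, "wz": 0, "gripper": 0}, {"tx": 0, "ty": 0, "tz": -25, "wx": 0, "wy": 0, "wz": 0, "gripper": 0}, {"tx": 0, "ty": 0, "tz": -60, "wx": 0, "wy": 0, "wz": 0, "gripper": 0}, {"tx": 0, "ty": 0, "tz": -95, "wx": 0, "wy": 0, "wz": 0, "gripper": 0}, {"tx": 0, "ty": 0, "tz": -130, "wx": 0, "wy": 0, "wz": 0, "gripper": 0}]'

```text
time: 15.13
position: [0.5973, 0.1178, 0.1934]
tool_rot: [-2.42, -2.002, 0.002]
ft_force: [0.7, -0.3, -0.1]
grip_width: 0.09
grip_force: 30.0
```

Request:
jog_arm --increments '[{"tx": -29, "ty": -2, "tz": 0, "wx": 0, "wy": 0, "wz": 0, "gripper": 0}, {"tx": -58, "ty": -4, "tz": 0, "wx": 0, "wy": 0, "wz": -0.01, "gripper": 0}, {"tx": -87, "ty": -6, "tz": 0, "wx": 0, "wy": 0, "wz": -0.02, "gripper": 0}, {"tx": -116, "ty": -8, "tz": 0, "wx": 0, "wy": 0, "wz": -0.03, "gripper": 0}, {"tx": -144, "ty": -10, "tz": 0, "wx": 0, "wy": 0, "wz": -0.035, "gripper": 0}]'

```text
time: 15.55
position: [0.5603, -0.0233, 0.1922]
tool_rot: [2.385, 2.044, -0.001]
ft_force: [0.4, -0.7, -0.8]
grip_width: 0.092
grip_force: 30.0
```

Request:
jog_arm --increments '[{"tx": -29, "ty": -3, "tz": 0, "wx": 0, "wy": 0, "wz": 0, "gripper": 0}, {"tx": -58, "ty": -6, "tz": 0, "wx": 0, "wy": 0, "wz": -0.01, "gripper": 0}, {"tx": -87, "ty": -9, "tz": 0, "wx": 0, "wy": 0, "wz": -0.02, "gripper": 0}, {"tx": -116, "ty": -12, "tz": 0, "wx": 0, "wy": 0, "wz": -0.03, "gripper": 0}, {"tx": -143, "ty": -15, "tz": 0, "wx": 0, "wy": 0, "wz": -0.035, "gripper": 0}]'

```text
time: 15.97
position: [0.5234, -0.1625, 0.1923]
tool_rot: [2.35, 2.085, -0.001]
ft_force: [0.3, 0.0, -1.4]
grip_width: 0.088
grip_force: 30.0
```

Request:
jog_arm --increments '[{"tx": -29, "ty": -4, "tz": 0, "wx": 0, "wy": 0, "wz": 0, "gripper": 0}, {"tx": -58, "ty": -8, "tz": 0, "wx": 0, "wy": 0, "wz": -0.01, "gripper": 0}, {"tx": -87, "ty": -12, "tz": 0, "wx": 0, "wy": 0, "wz": -0.02, "gripper": 0}, {"tx": -116, "ty": -16, "tz": 0, "wx": 0, "wy": 0, "wz": -0.03, "gripper": 0}, {"tx": -143, "ty": -20, "tz": 0, "wx": 0, "wy": 0, "wz": -0.035, "gripper": 0}]'

```text
time: 16.38
position: [0.4864, -0.3021, 0.1922]
tool_rot: [2.313, 2.126, -0.001]
ft_force: [-0.3, -0.1, -0.9]
grip_width: 0.092
grip_force: 30.0
```

Request:
jog_arm --increments '[{"tx": -29, "ty": -5, "tz": 0, "wx": 0, "wy": 0, "wz": 0, "gripper": 0}, {"tx": -58, "ty": -10, "tz": 0, "wx": 0, "wy": 0, "wz": -0.01, "gripper": 0}, {"tx": -87, "ty": -15, "tz": 0, "wx": 0, "wy": 0, "wz": -0.02, "gripper": 0}, {"tx": -116, "ty": -20, "tz": 0, "wx": 0, "wy": 0, "wz": -0.03, "gripper": 0}, {"tx": -141, "ty": -25, "tz": 0, "wx": 0, "wy": 0, "wz": -0.035, "gripper": 0}]'

```text
time: 16.8
position: [0.4494, -0.4409, 0.192]
tool_rot: [-2.276, -2.165, 0.001]
ft_force: [0.2, 1.1, -1.4]
grip_width: 0.087
grip_force: 30.0
```

```bash
python3 plan.py "450 -440 45 -.05"; python3 b.py y,.468,-.111,0,-.29 y,.475,.209,0,-.5 y,.555,.362,0,.25; python3 look.py l3
```

```text
t 16.80 p [ 449.4 -440.9  192. ] grip 0.087 F [ 0.2  1.1 -1.4] gf 30.0
  -> [ 450. -440.   45.] t [1.0, 0.7, 147.0] w [-0.001, 0.0, 0.0]
y both [ 0.4682 -0.1129 -0.2844] leg [ 0.4264 -0.1007] hole [ 0.4922 -0.1199] 0.492
y top [ 0.4689 -0.1133 -0.29  ] leg [ 0.4272 -0.1009] hole [ 0.4929 -0.1204] 0.166
y side [ 0.5334 -0.1175  0.0899] leg [ 0.4901 -0.1214] hole [ 0.5583 -0.1152] 0.699
y both [ 0.476   0.2083 -0.5058] leg [0.4379 0.2294] hole [0.4979 0.1962] 0.151
y top [ 0.476   0.2083 -0.5058] leg [0.4379 0.2294] hole [0.4979 0.1962] 0.151
y side division by zero
y both [0.5548 0.3622 0.2465] leg [0.5126 0.3516] hole [0.579  0.3683] 0.171
y top [0.5553 0.3625 0.2447] leg [0.5131 0.3519] hole [0.5795 0.3685] 0.201
y side [0.5538 0.3625 0.2485] leg [0.5116 0.3518] hole [0.578  0.3686] 0.138
[ 0.45   -0.4391  0.1918] [-2.27637010e+00 -2.16337974e+00 -7.13264044e-04] tcp px top 482.63320866720403 234.28344854550988 side (np.float64(219.47639521322964), np.float64(338.1765501656291))
```

View pics/l3.png

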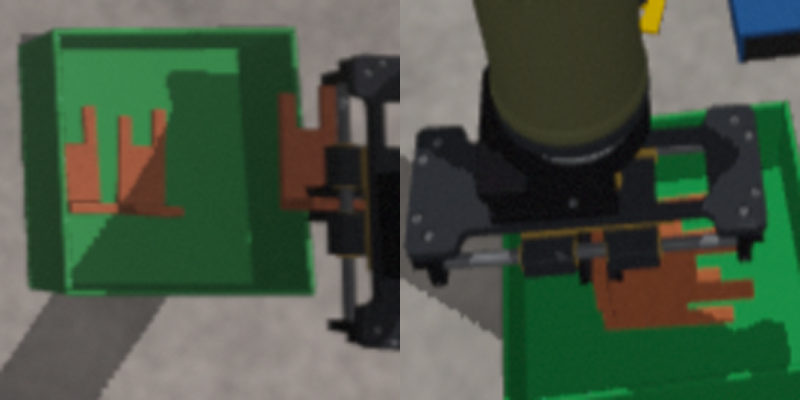

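Two worn brackets lie in the crate, at about (85,170) and (145,170) in the left crop, and the third hangs over free floor. I'll drop it.

Request:
jog_arm --increments '[{"tx": 0, "ty": 0, "tz": 35, "wx": 0, "wy": 0, "wz": 0, "gripper": 0}, {"tx": 0, "ty": 0, "tz": 70, "wx": 0, "wy": 0, "wz": 0, "gripper": 0}, {"tx": 0, "ty": 0, "tz": 105, "wx": 0, "wy": 0, "wz": 0, "gripper": 0}, {"tx": 0, "ty": 0, "tz": 140, "wx": 0, "wy": 0, "wz": 0, "gripper": 0}, {"tx": 0, "ty": 0, "tz": 150, "wx": 0, "wy": 0, "wz": 0, "gripper": 0}]'

```text
time: 17.42
position: [0.4484, -0.4341, 0.0369]
tool_rot: [-2.266, -2.163, -0.001]
ft_force: [-2.0, 1.5, -2.4]
grip_width: 0.091
grip_force: 30.0
```

Request:
jog_arm --increments '[{"tx": 0, "ty": 0, "tz": 0, "wx": 0, "wy": 0, "wz": 0, "gripper": 0.45}, {"tx": 0, "ty": 0, "tz": 0, "wx": 0, "wy": 0, "wz": 0, "gripper": 0.45}, {"tx": 0, "ty": 0, "tz": 0, "wx": 0, "wy": 0, "wz": 0, "gripper": 0.45}, {"tx": 0, "ty": 0, "tz": 0, "wx": 0, "wy": 0, "wz": 0, "gripper": 0.45}, {"tx": 0, "ty": 0, "tz": -10, "wx": 0, "wy": 0, "wz": 0, "gripper": 0.45}]'

```text
time: 17.83
position: [0.4507, -0.4387, 0.0534]
tool_rot: [2.275, 2.166, -0.0]
ft_force: [-0.4, 0.2, -0.4]
grip_width: 0.383
grip_force: 0.0
```

Request:
jog_arm --increments '[{"tx": 0, "ty": 0, "tz": -30, "wx": 0, "wy": 0, "wz": 0, "gripper": 0.45}, {"tx": 0, "ty": 0, "tz": -60, "wx": 0, "wy": 0, "wz": 0, "gripper": 0.45}, {"tx": 0, "ty": 0, "tz": -95, "wx": 0, "wy": 0, "wz": 0, "gripper": 0.45}, {"tx": 0, "ty": 0, "tz": -130, "wx": 0, "wy": 0, "wz": 0, "gripper": 0.45}, {"tx": 0, "ty": 0, "tz": -140, "wx": 0, "wy": 0, "wz": 0, "gripper": 0.45}]'

```text
time: 18.25
position: [0.4535, -0.4407, 0.2015]
tool_rot: [2.266, 2.158, 0.0]
ft_force: [1.1, -0.1, 0.4]
grip_width: 0.451
grip_force: 0.0
```

```bash
python3 -c "
from fit import *
T=vision.get_image('top');Sd=vision.get_image('side')
for n,im in(('top',T),('side',Sd)):
    p,f=fit([im],'b',[.651,-.005,0],0,rad=.21);print(n,p,f)
# holes: dark spots on web
    g=cv2.cvtColor(im['color'],cv2.COLOR_BGR2GRAY);g=cv2.resize(g,None,fx=8,fy=8,interpolation=cv2.INTER_CUBIC)
    for y in(-.115,-.005,.105):
        u,v=proj(im,(.676,y,.045));u0,v0=int((u-7)*8),int((v-7)*8);c=g[v0:v0+112,u0:u0+112].astype(float)
        t=(c.min()+np.median(c))/2;m=c<t;yy,xx=np.nonzero(m);print(y,(c.min(),np.median(c)),m.sum()/64,ray(im,(u0+xx.mean()+.5)/8-.5,(v0+yy.mean()+.5)/8-.5,.045))
"
python3 b.py y,.468,-.111,0,-.29;python3 plan.py "427 -101 130 -.285" "427 -101 15 -.285"
```

```text
top [ 0.65323255 -0.00732144  0.0034083 ] 0.049588690008680936
-0.115 (np.float64(33.0), np.float64(76.0)) 18.421875 [ 0.67592721 -0.11592343  0.045     ]
-0.005 (np.float64(33.0), np.float64(76.0)) 18.1875 [ 0.6760853  -0.00592779  0.045     ]
0.105 (np.float64(33.0), np.float64(76.0)) 17.640625 [0.67625317 0.10430432 0.045     ]
side [ 0.65193775  0.01840722 -0.0026902 ] 0.07975408149681107
-0.115 (np.float64(24.0), np.float64(75.0)) 10.828125 [ 0.67551889 -0.11574875  0.045     ]
-0.005 (np.float64(23.0), np.float64(75.0)) 7.625 [ 0.67593205 -0.00569496  0.045     ]
0.105 (np.float64(28.0), np.float64(74.0)) 7.625 [0.67574663 0.103894   0.045     ]
y both [ 0.4688 -0.112  -0.2754] leg [ 0.427  -0.1001] hole [ 0.4929 -0.1188] 0.501
y top [ 0.4689 -0.1133 -0.29  ] leg [ 0.4272 -0.1009] hole [ 0.4929 -0.1204] 0.166
y side [ 0.5423 -0.1243 -0.0418] leg [ 0.4989 -0.1225] hole [ 0.5673 -0.1254] 0.673
t 18.45 p [ 450.5 -438.7  193. ] grip 0.451 F [-0.7  0.4  0.2] gf 0.0
  -> [ 438.8 -269.9  161.9] t [168.0, -20.0, 31.0] w [0.0, 0.0, 0.118]
  -> [ 427. -101.  130.] t [164.6, -39.7, 31.7] w [0.0, 0.001, 0.118]
  -> [ 427. -101.   15.] t [0.0, -0.1, 115.0] w [0.0, -0.0, -0.0]
```

Request:
jog_arm --increments '[{"tx": 34, "ty": -4, "tz": 6, "wx": 0, "wy": 0, "wz": 0.03, "gripper": 0.45}, {"tx": 68, "ty": -8, "tz": 12, "wx": 0, "wy": 0, "wz": 0.06, "gripper": 0.45}, {"tx": 102, "ty": -12, "tz": 18, "wx": 0, "wy": 0, "wz": 0.09, "gripper": 0.45}, {"tx": 136, "ty": -16, "tz": 24, "wx": 0, "wy": 0, "wz": 0.118, "gripper": 0.45}, {"tx": 168, "ty": -20, "tz": 31, "wx": 0, "wy": 0, "wz": 0.118, "gripper": 0.45}]'

```text
time: 18.87
position: [0.4375, -0.2674, 0.1595]
tool_rot: [-2.398, -2.025, 0.001]
ft_force: [-0.6, 0.2, 0.5]
grip_width: 0.451
grip_force: 0.0
```

Request:
jog_arm --increments '[{"tx": 34, "ty": -8, "tz": 6, "wx": 0, "wy": 0, "wz": 0.03, "gripper": 0.45}, {"tx": 68, "ty": -16, "tz": 12, "wx": 0, "wy": 0, "wz": 0.06, "gripper": 0.45}, {"tx": 102, "ty": -24, "tz": 18, "wx": 0, "wy": 0, "wz": 0.09, "gripper": 0.45}, {"tx": 136, "ty": -32, "tz": 24, "wx": 0, "wy": 0, "wz": 0.118, "gripper": 0.45}, {"tx": 164.5, "ty": -39.7, "tz": 31, "wx": 0, "wy": 0, "wz": 0.118, "gripper": 0.45}]'

```text
time: 19.28
position: [0.4255, -0.0985, 0.1288]
tool_rot: [-2.513, -1.882, 0.002]
ft_force: [0.7, -0.1, -0.8]
grip_width: 0.446
grip_force: 0.0
```

Request:
jog_arm --increments '[{"tx": 0, "ty": 0, "tz": 0, "wx": 0, "wy": 0, "wz": 0, "gripper": 0.45}, {"tx": 0, "ty": 0, "tz": 15, "wx": 0, "wy": 0, "wz": 0, "gripper": 0.45}, {"tx": 0, "ty": 0, "tz": 30, "wx": 0, "wy": 0, "wz": 0, "gripper": 0.45}, {"tx": 0, "ty": 0, "tz": 50, "wx": 0, "wy": 0, "wz": 0, "gripper": 0.45}, {"tx": 0, "ty": 0, "tz": 50, "wx": 0, "wy": 0, "wz": 0, "gripper": 0.45}]'

```text
time: 19.7
position: [0.4232, -0.1005, 0.0764]
tool_rot: [-2.509, -1.879, 0.007]
ft_force: [-1.2, -0.4, -0.4]
grip_width: 0.449
grip_force: 0.0
```

```bash
python3 -c "
from h import *;vision.get_image('top');vision.get_image('top')"; python3 plan.py "427 -101 15 -.285" "427 -101 140 -.285" "607.5 -116 140 0" "607.5 -116 62 0"
```

```text
t 19.80 p [ 425.7 -100.9   79.5] grip 0.452 F [0.6 0.9 0.9] gf 0.0
  -> [ 427.  -101.1   15. ] t [0.2, 1.5, 64.5] w [-0.003, -0.001, -0.0]
  -> [ 427. -101.  140.] t [0.0, -0.1, -125.0] w [-0.0, 0.0, -0.0]
  -> [ 607.5 -116.   140. ] t [36.4, 177.4, -0.1] w [-0.001, 0.0, -0.285]
  -> [ 607.5 -116.    62. ] t [-0.0, -0.0, 78.0] w [0.0, 0.0, -0.0]
```

Request:
jog_arm --increments '[{"tx": 0, "ty": 1, "tz": 20, "wx": 0, "wy": 0, "wz": 0, "gripper": 0.45}, {"tx": 0, "ty": 1, "tz": 40, "wx": 0, "wy": 0, "wz": 0, "gripper": 0.45}, {"tx": 0, "ty": 1, "tz": 55, "wx": 0, "wy": 0, "wz": 0, "gripper": 0.45}, {"tx": 0, "ty": 1, "tz": 63, "wx": 0, "wy": 0, "wz": 0, "gripper": 0.45}, {"tx": 0, "ty": 1, "tz": 63, "wx": 0, "wy": 0, "wz": 0, "gripper": 0.3}]'

```text
time: 20.22
position: [0.4272, -0.1013, 0.0167]
tool_rot: [-2.513, -1.882, 0.002]
ft_force: [0.1, -0.4, -0.1]
grip_width: 0.427
grip_force: 0.0
```

Request:
jog_arm --increments '[{"tx": 0, "ty": 0, "tz": 0, "wx": 0, "wy": 0, "wz": 0, "gripper": 0}, {"tx": 0, "ty": 0, "tz": 0, "wx": 0, "wy": 0, "wz": 0, "gripper": 0}, {"tx": 0, "ty": 0, "tz": 0, "wx": 0, "wy": 0, "wz": 0, "gripper": 0}, {"tx": 0, "ty": 0, "tz": 0, "wx": 0, "wy": 0, "wz": 0, "gripper": 0}, {"tx": 0, "ty": 0, "tz": 0, "wx": 0, "wy": 0, "wz": 0, "gripper": 0}]' --grip_force 40

```text
time: 20.63
position: [0.428, -0.1016, 0.0181]
tool_rot: [2.514, 1.883, -0.001]
ft_force: [-0.8, 0.0, 4.3]
grip_width: 0.089
grip_force: 40.0
```

Request:
jog_arm --increments '[{"tx": 0, "ty": 0, "tz": 0, "wx": 0, "wy": 0, "wz": 0, "gripper": 0}, {"tx": 0, "ty": 0, "tz": 0, "wx": 0, "wy": 0, "wz": 0, "gripper": 0}, {"tx": 0, "ty": 0, "tz": 0, "wx": 0, "wy": 0, "wz": 0, "gripper": 0}, {"tx": 0, "ty": 0, "tz": 0, "wx": 0, "wy": 0, "wz": 0, "gripper": 0}, {"tx": 0, "ty": 0, "tz": 0, "wx": 0, "wy": 0, "wz": 0, "gripper": 0}]'

```text
time: 21.05
position: [0.428, -0.1016, 0.0181]
tool_rot: [2.514, 1.883, -0.001]
ft_force: [-2.6, -0.3, 6.6]
grip_width: 0.09
grip_force: 40.0
```

```bash
python3 plan.py "427 -101 140 -.285" "607.5 -116 140 0" "607.5 -116 63 0"
```

```text
t 21.05 p [ 428.  -101.6   18.1] grip 0.090 F [-2.6 -0.3  6.6] gf 40.0
  -> [ 427. -101.  140.] t [0.2, -1.2, -121.9] w [-0.0, 0.001, 0.0]
  -> [ 607.5 -116.   140. ] t [36.3, 177.5, -0.1] w [-0.0, -0.0, -0.285]
  -> [ 607.5 -116.    63. ] t [0.0, -0.0, 77.0] w [-0.0, -0.0, 0.0]
```

Request:
jog_arm --increments '[{"tx": 0, "ty": 0, "tz": -15, "wx": 0, "wy": 0, "wz": 0, "gripper": 0}, {"tx": 0, "ty": 0, "tz": -40, "wx": 0, "wy": 0, "wz": 0, "gripper": 0}, {"tx": 0, "ty": 0, "tz": -70, "wx": 0, "wy": 0, "wz": 0, "gripper": 0}, {"tx": 0, "ty": 0, "tz": -100, "wx": 0, "wy": 0, "wz": 0, "gripper": 0}, {"tx": 0, "ty": 0, "tz": -122, "wx": 0, "wy": 0, "wz": 0, "gripper": 0}]'

```text
time: 21.47
position: [0.4288, -0.1014, 0.1417]
tool_rot: [2.512, 1.883, 0.002]
ft_force: [0.9, -0.5, -1.2]
grip_width: 0.088
grip_force: 40.0
```

Request:
jog_arm --increments '[{"tx": 4, "ty": 18, "tz": 0, "wx": 0, "wy": 0, "wz": -0.03, "gripper": 0}, {"tx": 11, "ty": 54, "tz": 0, "wx": 0, "wy": 0, "wz": -0.09, "gripper": 0}, {"tx": 19, "ty": 92, "tz": 0, "wx": 0, "wy": 0, "wz": -0.15, "gripper": 0}, {"tx": 27, "ty": 130, "tz": 0, "wx": 0, "wy": 0, "wz": -0.22, "gripper": 0}, {"tx": 34, "ty": 166, "tz": 0, "wx": 0, "wy": 0, "wz": -0.285, "gripper": 0}]'

```text
time: 21.88
position: [0.5987, -0.1159, 0.139]
tool_rot: [2.219, 2.224, 0.0]
ft_force: [0.6, -0.1, 0.2]
grip_width: 0.087
grip_force: 40.0
```

Request:
jog_arm --increments '[{"tx": 0, "ty": 11.5, "tz": 0, "wx": 0, "wy": 0, "wz": 0, "gripper": 0}, {"tx": 0, "ty": 11.5, "tz": 10, "wx": 0, "wy": 0, "wz": 0, "gripper": 0}, {"tx": 0, "ty": 11.5, "tz": 25, "wx": 0, "wy": 0, "wz": 0, "gripper": 0}, {"tx": 0, "ty": 11.5, "tz": 40, "wx": 0, "wy": 0, "wz": 0, "gripper": 0}, {"tx": 0, "ty": 11.5, "tz": 50, "wx": 0, "wy": 0, "wz": 0, "gripper": 0}]'

```text
time: 22.3
position: [0.6061, -0.1153, 0.087]
tool_rot: [-2.22, -2.219, 0.004]
ft_force: [-0.4, -0.1, -1.4]
grip_width: 0.09
grip_force: 40.0
```

```bash
python3 look.py l4; python3 b.py y,.65,-.116,.073,0;python3 plan.py "607.5 -116 63 0"
```

```text
[ 0.6056 -0.1154  0.0869] [-2.21879969 -2.21853719  0.005086  ] tcp px top 327.96398692484223 175.54498263669626 side (np.float64(271.70561010396443), np.float64(231.2825512451809))
y both [ 0.6518 -0.1159 -0.0275] leg [ 0.6084 -0.1147] hole [ 0.6768 -0.1166] 0.588
y top [ 0.7281 -0.1466 -0.9367] leg [ 0.7024 -0.1115] hole [ 0.7429 -0.1667] 0.979
y side [ 0.6519 -0.1159 -0.027 ] leg [ 0.6084 -0.1147] hole [ 0.6769 -0.1166] 0.186
t 22.50 p [ 607.9 -115.5   89.6] grip 0.089 F [ 0.3 -0.4 -1.1] gf 40.0
  -> [ 607.5 -116.    63. ] t [-0.4, -0.4, 26.6] w [-0.0, 0.0, -0.0]
```

View pics/l4.png

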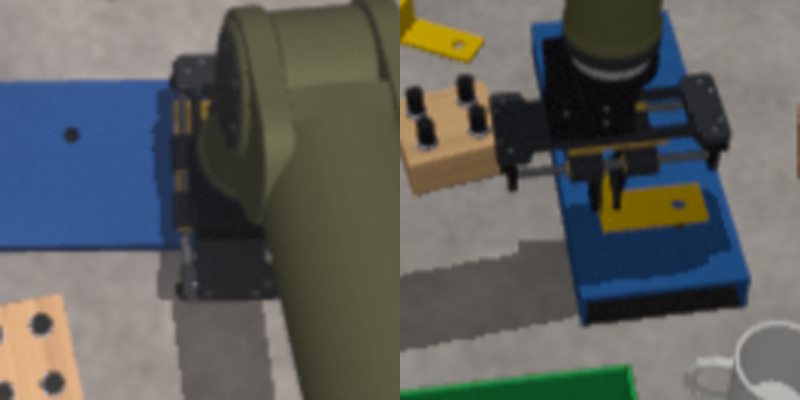

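The right crop shows the yellow bracket hanging square over the upright, with its hole at about (678,205). I'll lower it 26.5 mm and release.

Request:
jog_arm --increments '[{"tx": 0, "ty": 0, "tz": 10, "wx": 0, "wy": 0, "wz": 0, "gripper": 0}, {"tx": 0, "ty": 0, "tz": 18, "wx": 0, "wy": 0, "wz": 0, "gripper": 0}, {"tx": 0, "ty": 0, "tz": 24, "wx": 0, "wy": 0, "wz": 0, "gripper": 0}, {"tx": 0, "ty": 0, "tz": 26.5, "wx": 0, "wy": 0, "wz": 0, "gripper": 0}, {"tx": 0, "ty": 0, "tz": 26.5, "wx": 0, "wy": 0, "wz": 0, "gripper": 0}]'

```text
time: 22.92
position: [0.6082, -0.1155, 0.0632]
tool_rot: [-2.221, -2.221, 0.001]
ft_force: [-2.0, -0.7, 3.6]
grip_width: 0.087
grip_force: 40.0
```

Request:
jog_arm --increments '[{"tx": 0, "ty": 0, "tz": 0, "wx": 0, "wy": 0, "wz": 0, "gripper": 0}, {"tx": 0, "ty": 0, "tz": 0, "wx": 0, "wy": 0, "wz": 0, "gripper": 0.35}, {"tx": 0, "ty": 0, "tz": 0, "wx": 0, "wy": 0, "wz": 0, "gripper": 0.35}, {"tx": 0, "ty": 0, "tz": 0, "wx": 0, "wy": 0, "wz": 0, "gripper": 0.35}, {"tx": 0, "ty": 0, "tz": 0, "wx": 0, "wy": 0, "wz": 0, "gripper": 0.35}]'

```text
time: 23.33
position: [0.6086, -0.1154, 0.063]
tool_rot: [2.221, 2.221, 0.0]
ft_force: [0.9, 0.6, 0.6]
grip_width: 0.3
grip_force: 0.0
```

Request:
jog_arm --increments '[{"tx": 0, "ty": 0, "tz": -10, "wx": 0, "wy": 0, "wz": 0, "gripper": 0.35}, {"tx": 0, "ty": 0, "tz": -35, "wx": 0, "wy": 0, "wz": 0, "gripper": 0.35}, {"tx": 0, "ty": 0, "tz": -70, "wx": 0, "wy": 0, "wz": 0, "gripper": 0.45}, {"tx": 0, "ty": 0, "tz": -100, "wx": 0, "wy": 0, "wz": 0, "gripper": 0.45}, {"tx": 0, "ty": 0, "tz": -120, "wx": 0, "wy": 0, "wz": 0, "gripper": 0.45}]'

```text
time: 23.75
position: [0.6098, -0.1152, 0.1873]
tool_rot: [2.218, 2.219, 0.004]
ft_force: [1.5, -0.3, 0.7]
grip_width: 0.436
grip_force: 0.0
```

```bash
python3 plan.py "438 229 130 -.506" "438 229 80 -.506"
```

```text
t 23.75 p [ 609.8 -115.2  187.3] grip 0.436 F [ 1.5 -0.3  0.7] gf 0.0
  -> [ 5.529e+02 -2.000e-01  1.680e+02] t [115.0, -57.0, 19.0] w [0.002, -0.0, 0.169]
  -> [495.3 114.1 148.7] t [103.0, -76.0, 19.0] w [0.001, -0.0, 0.169]
  -> [438. 229. 130.] t [89.5, -92.1, 18.6] w [0.002, -0.0, 0.168]
  -> [438. 229.  80.] t [-0.0, -0.0, 50.0] w [-0.0, -0.0, 0.0]
```

Request:
jog_arm --increments '[{"tx": 23, "ty": -11, "tz": 3, "wx": 0, "wy": 0, "wz": 0.03, "gripper": 0.45}, {"tx": 46, "ty": -22, "tz": 6, "wx": 0, "wy": 0, "wz": 0.06, "gripper": 0.45}, {"tx": 70, "ty": -34, "tz": 10, "wx": 0, "wy": 0, "wz": 0.1, "gripper": 0.45}, {"tx": 94, "ty": -46, "tz": 14, "wx": 0, "wy": 0, "wz": 0.14, "gripper": 0.45}, {"tx": 115, "ty": -57, "tz": 17, "wx": 0, "wy": 0, "wz": 0.169, "gripper": 0.45}]'

```text
time: 24.17
position: [0.5507, 0.0014, 0.1667]
tool_rot: [2.402, 2.025, 0.001]
ft_force: [0.3, -0.3, -0.1]
grip_width: 0.453
grip_force: 0.0
```

Request:
jog_arm --increments '[{"tx": 21, "ty": -15, "tz": 3, "wx": 0, "wy": 0, "wz": 0.03, "gripper": 0.45}, {"tx": 42, "ty": -30, "tz": 6, "wx": 0, "wy": 0, "wz": 0.06, "gripper": 0.45}, {"tx": 63, "ty": -46, "tz": 10, "wx": 0, "wy": 0, "wz": 0.1, "gripper": 0.45}, {"tx": 84, "ty": -62, "tz": 14, "wx": 0, "wy": 0, "wz": 0.14, "gripper": 0.45}, {"tx": 103, "ty": -76, "tz": 17, "wx": 0, "wy": 0, "wz": 0.169, "gripper": 0.45}]'

```text
time: 24.58
position: [0.4929, 0.1156, 0.1496]
tool_rot: [2.564, 1.815, 0.001]
ft_force: [0.4, 0.6, 0.4]
grip_width: 0.448
grip_force: 0.0
```

Request:
jog_arm --increments '[{"tx": 18, "ty": -18, "tz": 3, "wx": 0, "wy": 0, "wz": 0.03, "gripper": 0.45}, {"tx": 36, "ty": -36, "tz": 6, "wx": 0, "wy": 0, "wz": 0.06, "gripper": 0.45}, {"tx": 54, "ty": -54, "tz": 10, "wx": 0, "wy": 0, "wz": 0.1, "gripper": 0.45}, {"tx": 72, "ty": -73, "tz": 14, "wx": 0, "wy": 0, "wz": 0.14, "gripper": 0.45}, {"tx": 89.5, "ty": -91, "tz": 17, "wx": 0, "wy": 0, "wz": 0.169, "gripper": 0.45}]'

```text
time: 25.0
position: [0.437, 0.2298, 0.1326]
tool_rot: [2.708, 1.591, 0.001]
ft_force: [0.1, 0.7, -0.2]
grip_width: 0.449
grip_force: 0.0
```

```bash
python3 b.py y,.651,-.116,.045,0 y,.476,.208,0,-.5; python3 plan.py "438 229 75 -.506" "438 229 16 -.506"
```

```text
y both [ 0.6535 -0.1135 -0.0297] leg [ 0.6101 -0.1122] hole [ 0.6785 -0.1142] 0.158
y top [ 0.6553 -0.1143 -0.0155] leg [ 0.6118 -0.1136] hole [ 0.6803 -0.1147] 0.197
y side [ 0.6533 -0.1125 -0.0125] leg [ 0.6098 -0.112 ] hole [ 0.6783 -0.1128] 0.112
y both [ 0.4753  0.2093 -0.5282] leg [0.4377 0.2313] hole [0.4969 0.1967] 0.403
y top [ 0.4696  0.1971 -0.3065] leg [0.4281 0.2103] hole [0.4934 0.1896] 0.727
y side [ 0.4753  0.2102 -0.5452] leg [0.4381 0.2327] hole [0.4967 0.1972] 0.072
t 25.10 p [435.  233.1 132.6] grip 0.449 F [ 0.6  0.4 -0.6] gf 0.0
  -> [438.  228.9  75. ] t [-2.3, 4.7, 57.6] w [-0.001, -0.001, 0.006]
  -> [438. 229.  16.] t [0.0, -0.1, 59.0] w [0.0, -0.0, 0.0]
```

Request:
jog_arm --increments '[{"tx": -1, "ty": 2, "tz": 25, "wx": 0, "wy": 0, "wz": 0, "gripper": 0.45}, {"tx": -1, "ty": 2, "tz": 50, "wx": 0, "wy": 0, "wz": 0, "gripper": 0.45}, {"tx": -1, "ty": 2, "tz": 60, "wx": 0, "wy": 0, "wz": 0, "gripper": 0.45}, {"tx": -1, "ty": 2, "tz": 60, "wx": 0, "wy": 0, "wz": 0, "gripper": 0.45}, {"tx": -1, "ty": 2, "tz": 60, "wx": 0, "wy": 0, "wz": 0, "gripper": 0.45}]'

```text
time: 25.52
position: [0.439, 0.2266, 0.0724]
tool_rot: [-2.707, -1.593, 0.0]
ft_force: [0.6, -0.0, -0.4]
grip_width: 0.447
grip_force: 0.0
```

```bash
python3 -c "
from h import *;vision.get_image('top')
im=vision.get_image('top');u,v=map(int,proj(im,(.66,-.116,.05)));a=im['color'][v-30:v+30,u-30:u+30]
im=vision.get_image('side');u,v=map(int,proj(im,(.66,-.116,.05)));b=im['color'][v-30:v+30,u-30:u+30]
cv2.imwrite('pics/l5.png',cv2.resize(np.hstack([a,b]),(800,400),interpolation=cv2.INTER_CUBIC))
"; python3 plan.py "438 229 16 -.506"
```

```text
t 25.67 p [440.  227.1  73.5] grip 0.449 F [0.6 0.4 0.8] gf 0.0
  -> [438. 229.  16.] t [0.6, -2.8, 57.4] w [0.002, -0.002, -0.001]
```

View pics/l5.png

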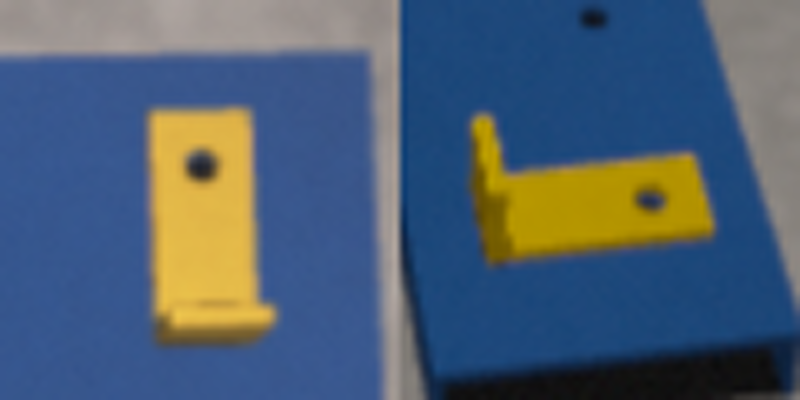

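Both crops show the bracket square on the upright. Its hole is nearly all dark at about (202,165) and (650,198), with a thin blue sliver meaning roughly 2–3 mm of offset. I'll grasp the second bracket now.

Request:
jog_arm --increments '[{"tx": 0.5, "ty": -2, "tz": 20, "wx": 0, "wy": 0, "wz": 0, "gripper": 0.45}, {"tx": 0.5, "ty": -2, "tz": 40, "wx": 0, "wy": 0, "wz": 0, "gripper": 0.45}, {"tx": 0.5, "ty": -2, "tz": 52, "wx": 0, "wy": 0, "wz": 0, "gripper": 0.45}, {"tx": 0.5, "ty": -2, "tz": 57, "wx": 0, "wy": 0, "wz": 0, "gripper": 0.45}, {"tx": 0.5, "ty": -2, "tz": 57, "wx": 0, "wy": 0, "wz": 0, "gripper": 0.3}]'

```text
time: 26.08
position: [0.437, 0.2278, 0.0145]
tool_rot: [-2.707, -1.593, 0.002]
ft_force: [-0.1, -1.2, 0.6]
grip_width: 0.423
grip_force: 0.0
```

Request:
jog_arm --increments '[{"tx": 0, "ty": 0, "tz": 0, "wx": 0, "wy": 0, "wz": 0, "gripper": 0}, {"tx": 0, "ty": 0, "tz": 0, "wx": 0, "wy": 0, "wz": 0, "gripper": 0}, {"tx": 0, "ty": 0, "tz": 0, "wx": 0, "wy": 0, "wz": 0, "gripper": 0}, {"tx": 0, "ty": 0, "tz": 0, "wx": 0, "wy": 0, "wz": 0, "gripper": 0}, {"tx": 0, "ty": 0, "tz": 0, "wx": 0, "wy": 0, "wz": 0, "gripper": 0}]'

```text
time: 26.5
position: [0.4376, 0.2282, 0.0155]
tool_rot: [2.707, 1.593, 0.001]
ft_force: [0.3, 1.9, 4.7]
grip_width: 0.089
grip_force: 40.0
```

Request:
jog_arm --increments '[{"tx": 0, "ty": 0, "tz": 0, "wx": 0, "wy": 0, "wz": 0, "gripper": 0}, {"tx": 0, "ty": 0, "tz": 0, "wx": 0, "wy": 0, "wz": 0, "gripper": 0}, {"tx": 0, "ty": 0, "tz": 0, "wx": 0, "wy": 0, "wz": 0, "gripper": 0}, {"tx": 0, "ty": 0, "tz": 0, "wx": 0, "wy": 0, "wz": 0, "gripper": 0}, {"tx": 0, "ty": 0, "tz": 0, "wx": 0, "wy": 0, "wz": 0, "gripper": 0}]'

```text
time: 26.92
position: [0.4376, 0.2282, 0.0155]
tool_rot: [2.707, 1.593, 0.0]
ft_force: [-2.1, -1.0, 6.7]
grip_width: 0.086
grip_force: 40.0
```

```bash
python3 plan.py "438 229 140 -.506" "605.5 -6 140 0"
```

```text
t 26.92 p [437.6 228.2  15.5] grip 0.086 F [-2.1 -1.   6.7] gf 40.0
  -> [438.1 229.  140. ] t [0.9, 0.1, -124.5] w [0.0, -0.0, -0.001]
  -> [521.7 111.8 140.1] t [-62.0, 130.0, 0.0] w [0.0, 0.0, -0.253]
  -> [605.5  -6.  140. ] t [-93.0, 110.6, 0.1] w [0.0, 0.0, -0.253]
```

Request:
jog_arm --increments '[{"tx": 0, "ty": 0, "tz": -15, "wx": 0, "wy": 0, "wz": 0, "gripper": 0}, {"tx": 0, "ty": 0, "tz": -40, "wx": 0, "wy": 0, "wz": 0, "gripper": 0}, {"tx": 0, "ty": 0, "tz": -70, "wx": 0, "wy": 0, "wz": 0, "gripper": 0}, {"tx": 0, "ty": 0, "tz": -100, "wx": 0, "wy": 0, "wz": 0, "gripper": 0}, {"tx": 0, "ty": 0, "tz": -124.5, "wx": 0, "wy": 0, "wz": 0, "gripper": 0}]'

```text
time: 27.33
position: [0.4374, 0.2282, 0.1411]
tool_rot: [2.707, 1.594, 0.001]
ft_force: [0.7, 0.8, -0.6]
grip_width: 0.089
grip_force: 40.0
```

Request:
jog_arm --increments '[{"tx": -10, "ty": 20, "tz": 0, "wx": 0, "wy": 0, "wz": -0.04, "gripper": 0}, {"tx": -22, "ty": 46, "tz": 0, "wx": 0, "wy": 0, "wz": -0.09, "gripper": 0}, {"tx": -35, "ty": 74, "tz": 0, "wx": 0, "wy": 0, "wz": -0.14, "gripper": 0}, {"tx": -48, "ty": 102, "tz": 0, "wx": 0, "wy": 0, "wz": -0.2, "gripper": 0}, {"tx": -62, "ty": 130, "tz": 0, "wx": 0, "wy": 0, "wz": -0.253, "gripper": 0}]'

```text
time: 27.75
position: [0.5214, 0.1093, 0.1392]
tool_rot: [2.481, 1.926, -0.001]
ft_force: [0.5, 0.3, -2.0]
grip_width: 0.094
grip_force: 40.0
```

Request:
jog_arm --increments '[{"tx": -20, "ty": 24, "tz": 0, "wx": 0, "wy": 0, "wz": -0.05, "gripper": 0}, {"tx": -42, "ty": 50, "tz": 0, "wx": 0, "wy": 0, "wz": -0.11, "gripper": 0}, {"tx": -64, "ty": 76, "tz": 0, "wx": 0, "wy": 0, "wz": -0.17, "gripper": 0}, {"tx": -83, "ty": 98, "tz": 0, "wx": 0, "wy": 0, "wz": -0.22, "gripper": 0}, {"tx": -93, "ty": 110.5, "tz": 0, "wx": 0, "wy": 0, "wz": -0.253, "gripper": 0}]'

```text
time: 28.17
position: [0.6058, -0.0123, 0.1384]
tool_rot: [2.225, 2.217, -0.003]
ft_force: [0.2, -0.5, -0.8]
grip_width: 0.088
grip_force: 40.0
```

Request:
jog_arm --increments '[{"tx": 0, "ty": 0, "tz": 10, "wx": 0, "wy": 0, "wz": 0, "gripper": 0}, {"tx": 0, "ty": 0, "tz": 25, "wx": 0, "wy": 0, "wz": 0, "gripper": 0}, {"tx": 0, "ty": 0, "tz": 40, "wx": 0, "wy": 0, "wz": 0, "gripper": 0}, {"tx": 0, "ty": 0, "tz": 50, "wx": 0, "wy": 0, "wz": 0, "gripper": 0}, {"tx": 0, "ty": 0, "tz": 50, "wx": 0, "wy": 0, "wz": 0, "gripper": 0}]'

```text
time: 28.58
position: [0.6021, -0.0067, 0.0865]
tool_rot: [-2.219, -2.218, 0.005]
ft_force: [0.4, -0.6, -1.1]
grip_width: 0.09
grip_force: 40.0
```

```bash
python3 -c "
from h import *;vision.get_image('top');vision.get_image('top')"; python3 b.py y,.65,-.006,.075,0;python3 plan.py "605.5 -6 60.5 0"
```

```text
y both [ 0.6504 -0.0052 -0.0548] leg [ 0.6069 -0.0028] hole [ 0.6753 -0.0066] 0.184
y top division by zero
y side [ 0.6504 -0.0052 -0.0548] leg [ 0.6069 -0.0028] hole [ 0.6753 -0.0066] 0.184
t 28.78 p [605.1  -6.7  90.4] grip 0.090 F [ 0.7 -0.4 -1.7] gf 40.0
  -> [605.5  -6.   60.5] t [0.7, 0.4, 29.9] w [0.001, 0.0, -0.001]
```

Request:
jog_arm --increments '[{"tx": -0.5, "ty": -0.5, "tz": 10, "wx": 0, "wy": 0, "wz": 0, "gripper": 0}, {"tx": -1, "ty": -0.5, "tz": 20, "wx": 0, "wy": 0, "wz": 0, "gripper": 0}, {"tx": -1, "ty": -0.5, "tz": 27, "wx": 0, "wy": 0, "wz": 0, "gripper": 0}, {"tx": -1, "ty": -0.5, "tz": 29.5, "wx": 0, "wy": 0, "wz": 0, "gripper": 0}, {"tx": -1, "ty": -0.5, "tz": 29.5, "wx": 0, "wy": 0, "wz": 0, "gripper": 0}]'

```text
time: 29.2
position: [0.6036, -0.0085, 0.0604]
tool_rot: [-2.223, -2.22, 0.003]
ft_force: [-3.9, -1.6, 6.6]
grip_width: 0.088
grip_force: 40.0
```

Request:
jog_arm --increments '[{"tx": 0, "ty": 0, "tz": 0, "wx": 0, "wy": 0, "wz": 0, "gripper": 0}, {"tx": 0, "ty": 0, "tz": 0, "wx": 0, "wy": 0, "wz": 0, "gripper": 0.35}, {"tx": 0, "ty": 0, "tz": 0, "wx": 0, "wy": 0, "wz": 0, "gripper": 0.35}, {"tx": 0, "ty": 0, "tz": 0, "wx": 0, "wy": 0, "wz": 0, "gripper": 0.35}, {"tx": 0, "ty": 0, "tz": 0, "wx": 0, "wy": 0, "wz": 0, "gripper": 0.35}]'

```text
time: 29.62
position: [0.604, -0.008, 0.0597]
tool_rot: [-2.222, -2.22, 0.0]
ft_force: [0.9, -0.6, -0.6]
grip_width: 0.295
grip_force: 0.0
```

Request:
jog_arm --increments '[{"tx": 0, "ty": 0, "tz": -10, "wx": 0, "wy": 0, "wz": 0, "gripper": 0.35}, {"tx": 0, "ty": 0, "tz": -35, "wx": 0, "wy": 0, "wz": 0, "gripper": 0.35}, {"tx": 0, "ty": 0, "tz": -70, "wx": 0, "wy": 0, "wz": 0, "gripper": 0.45}, {"tx": 0, "ty": 0, "tz": -90, "wx": 0, "wy": 0, "wz": 0, "gripper": 0.45}, {"tx": 0, "ty": 0, "tz": -100, "wx": 0, "wy": 0, "wz": 0, "gripper": 0.45}]'

```text
time: 30.03
position: [0.606, -0.0075, 0.1642]
tool_rot: [2.219, 2.218, 0.006]
ft_force: [0.9, -0.0, 1.4]
grip_width: 0.433
grip_force: 0.0
```

```bash
python3 b.py y,.555,.362,0,.25; python3 plan.py "512 350 130 .247" "512 350 75 .247"
```

```text
y both [0.5547 0.3618 0.2582] leg [0.5126 0.3507] hole [0.5789 0.3682] 0.464
y top [0.5549 0.3611 0.2902] leg [0.5133 0.3486] hole [0.5789 0.3682] 0.208
y side [0.5543 0.3629 0.159 ] leg [0.5114 0.356 ] hole [0.579  0.3669] 0.717
t 30.13 p [605.4  -7.9 162.3] grip 0.442 F [0.2 0.7 0.2] gf 0.0
  -> [558.6 171.1 146. ] t [179.0, -47.0, 16.0] w [0.002, 0.001, -0.124]
  -> [512. 350. 130.] t [183.2, -24.4, 15.9] w [0.002, 0.0, -0.124]
  -> [512. 350.  75.] t [0.0, 0.0, 55.0] w [-0.0, 0.0, -0.0]
```

Request:
jog_arm --increments '[{"tx": 36, "ty": -9, "tz": 3, "wx": 0, "wy": 0, "wz": -0.03, "gripper": 0.45}, {"tx": 72, "ty": -18, "tz": 6, "wx": 0, "wy": 0, "wz": -0.06, "gripper": 0.45}, {"tx": 108, "ty": -28, "tz": 9, "wx": 0, "wy": 0, "wz": -0.09, "gripper": 0.45}, {"tx": 144, "ty": -38, "tz": 12, "wx": 0, "wy": 0, "wz": -0.124, "gripper": 0.45}, {"tx": 179, "ty": -47, "tz": 16, "wx": 0, "wy": 0, "wz": -0.124, "gripper": 0.45}]'

```text
time: 30.55
position: [0.5553, 0.1722, 0.1421]
tool_rot: [-2.078, -2.354, 0.003]
ft_force: [1.4, 0.5, -0.7]
grip_width: 0.45
grip_force: 0.0
```

Request:
jog_arm --increments '[{"tx": 37, "ty": -5, "tz": 3, "wx": 0, "wy": 0, "wz": -0.03, "gripper": 0.45}, {"tx": 74, "ty": -10, "tz": 6, "wx": 0, "wy": 0, "wz": -0.06, "gripper": 0.45}, {"tx": 110, "ty": -15, "tz": 9, "wx": 0, "wy": 0, "wz": -0.09, "gripper": 0.45}, {"tx": 147, "ty": -20, "tz": 12, "wx": 0, "wy": 0, "wz": -0.124, "gripper": 0.45}, {"tx": 183, "ty": -24, "tz": 16, "wx": 0, "wy": 0, "wz": -0.124, "gripper": 0.45}]'

```text
time: 30.97
position: [0.5093, 0.3505, 0.1259]
tool_rot: [-1.928, -2.479, 0.004]
ft_force: [0.5, 0.5, -0.3]
grip_width: 0.45
grip_force: 0.0
```

Request:
jog_arm --increments '[{"tx": 0, "ty": 0, "tz": 0, "wx": 0, "wy": 0, "wz": 0, "gripper": 0.45}, {"tx": 0, "ty": 0, "tz": 20, "wx": 0, "wy": 0, "wz": 0, "gripper": 0.45}, {"tx": 0, "ty": 0, "tz": 40, "wx": 0, "wy": 0, "wz": 0, "gripper": 0.45}, {"tx": 0, "ty": 0, "tz": 52, "wx": 0, "wy": 0, "wz": 0, "gripper": 0.45}, {"tx": 0, "ty": 0, "tz": 52, "wx": 0, "wy": 0, "wz": 0, "gripper": 0.45}]'

```text
time: 31.38
position: [0.5086, 0.3473, 0.0715]
tool_rot: [-1.929, -2.476, 0.011]
ft_force: [-0.3, -0.7, 0.1]
grip_width: 0.452
grip_force: 0.0
```

```bash
python3 b.py y,.653,-.115,.045,0 y,.65,-.006,.045,0; python3 look.py l6;python3 plan.py "512 350 16 .247"
```

```text
y both [ 0.6529 -0.1135 -0.0258] leg [ 0.6094 -0.1124] hole [ 0.6779 -0.1142] 0.157
y top [ 0.6556 -0.1149 -0.0312] leg [ 0.6121 -0.1136] hole [ 0.6806 -0.1157] 0.196
y side [ 0.6532 -0.1129 -0.0219] leg [ 0.6097 -0.112 ] hole [ 0.6782 -0.1135] 0.112
y both [ 6.497e-01 -6.200e-03 -2.000e-04] leg [ 0.6062 -0.0062] hole [ 0.6747 -0.0062] 0.158
y top [ 0.6496 -0.0068 -0.0432] leg [ 0.6062 -0.0049] hole [ 0.6746 -0.0079] 0.191
y side [ 0.649  -0.0046 -0.0335] leg [ 0.6056 -0.0032] hole [ 0.674  -0.0055] 0.111
[0.5114 0.3499 0.0768] [1.93117874e+00 2.47769558e+00 1.72110944e-03] tcp px top 148.9255864677828 214.17236857515198 side (np.float64(223.2330532683664), np.float64(134.74605088931133))
t 31.58 p [511.4 349.9  76.8] grip 0.458 F [-0.1 -0.8  0.9] gf 0.0
  -> [512. 350.  16.] t [-0.1, 0.5, 60.8] w [0.001, -0.001, -0.0]
```

View pics/l6.png

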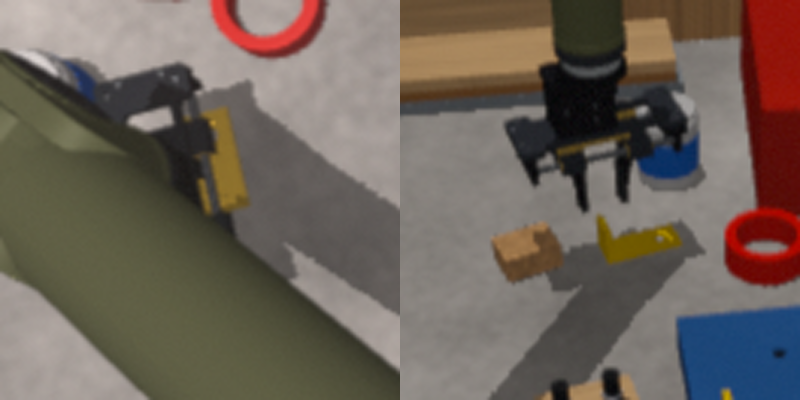

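The fingers straddle the third bracket's leg, at about (602,215) in the right crop. The cork at (527,252) and the tin at (670,150) are both clear. I'll descend and grip.

Request:
jog_arm --increments '[{"tx": 0, "ty": 0.5, "tz": 20, "wx": 0, "wy": 0, "wz": 0, "gripper": 0.45}, {"tx": 0, "ty": 0.5, "tz": 40, "wx": 0, "wy": 0, "wz": 0, "gripper": 0.45}, {"tx": 0, "ty": 0.5, "tz": 54, "wx": 0, "wy": 0, "wz": 0, "gripper": 0.45}, {"tx": 0, "ty": 0.5, "tz": 60, "wx": 0, "wy": 0, "wz": 0, "gripper": 0.45}, {"tx": 0, "ty": 0.5, "tz": 60, "wx": 0, "wy": 0, "wz": 0, "gripper": 0.3}]'

```text
time: 32.0
position: [0.5109, 0.3491, 0.015]
tool_rot: [-1.931, -2.478, 0.003]
ft_force: [-0.4, 0.2, 0.9]
grip_width: 0.426
grip_force: 0.0
```

Request:
jog_arm --increments '[{"tx": 0, "ty": 0, "tz": 0, "wx": 0, "wy": 0, "wz": 0, "gripper": 0}, {"tx": 0, "ty": 0, "tz": 0, "wx": 0, "wy": 0, "wz": 0, "gripper": 0}, {"tx": 0, "ty": 0, "tz": 0, "wx": 0, "wy": 0, "wz": 0, "gripper": 0}, {"tx": 0, "ty": 0, "tz": 0, "wx": 0, "wy": 0, "wz": 0, "gripper": 0}, {"tx": 0, "ty": 0, "tz": 0, "wx": 0, "wy": 0, "wz": 0, "gripper": 0}]'

```text
time: 32.42
position: [0.5116, 0.3501, 0.0167]
tool_rot: [1.931, 2.478, 0.001]
ft_force: [0.3, -0.1, 3.3]
grip_width: 0.088
grip_force: 40.0
```

Request:
jog_arm --increments '[{"tx": 0, "ty": 0, "tz": 0, "wx": 0, "wy": 0, "wz": 0, "gripper": 0}, {"tx": 0, "ty": 0, "tz": 0, "wx": 0, "wy": 0, "wz": 0, "gripper": 0}, {"tx": 0, "ty": 0, "tz": 0, "wx": 0, "wy": 0, "wz": 0, "gripper": 0}, {"tx": 0, "ty": 0, "tz": 0, "wx": 0, "wy": 0, "wz": 0, "gripper": 0}, {"tx": 0, "ty": 0, "tz": 0, "wx": 0, "wy": 0, "wz": 0, "gripper": 0}]'

```text
time: 32.83
position: [0.5117, 0.35, 0.0167]
tool_rot: [1.931, 2.478, 0.001]
ft_force: [-1.4, -0.0, 5.6]
grip_width: 0.086
grip_force: 40.0
```

```bash
python3 plan.py "512 350 140 .247" "605.5 104 140 0"
```

```text
t 32.83 p [511.7 350.   16.7] grip 0.086 F [-1.4 -0.   5.6] gf 40.0
  -> [512. 350. 140.] t [-0.1, 0.4, -123.3] w [0.001, 0.0, 0.0]
  -> [558.6 226.6 140. ] t [-131.0, 15.0, -0.0] w [-0.0, 0.0, 0.124]
  -> [605.5 104.  140. ] t [-127.5, 31.5, -0.0] w [-0.0, 0.0, 0.123]
```

Request:
jog_arm --increments '[{"tx": 0, "ty": 0, "tz": -15, "wx": 0, "wy": 0, "wz": 0, "gripper": 0}, {"tx": 0, "ty": 0, "tz": -40, "wx": 0, "wy": 0, "wz": 0, "gripper": 0}, {"tx": 0, "ty": 0, "tz": -70, "wx": 0, "wy": 0, "wz": 0, "gripper": 0}, {"tx": 0, "ty": 0, "tz": -100, "wx": 0, "wy": 0, "wz": 0, "gripper": 0}, {"tx": 0, "ty": 0, "tz": -123, "wx": 0, "wy": 0, "wz": 0, "gripper": 0}]'

```text
time: 33.25
position: [0.5115, 0.3503, 0.1418]
tool_rot: [1.93, 2.478, 0.002]
ft_force: [0.2, 0.7, -1.2]
grip_width: 0.086
grip_force: 40.0
```

Request:
jog_arm --increments '[{"tx": -22, "ty": 2, "tz": 0, "wx": 0, "wy": 0, "wz": 0.02, "gripper": 0}, {"tx": -48, "ty": 5, "tz": 0, "wx": 0, "wy": 0, "wz": 0.05, "gripper": 0}, {"tx": -76, "ty": 8, "tz": 0, "wx": 0, "wy": 0, "wz": 0.08, "gripper": 0}, {"tx": -104, "ty": 12, "tz": 0, "wx": 0, "wy": 0, "wz": 0.1, "gripper": 0}, {"tx": -131, "ty": 15, "tz": 0, "wx": 0, "wy": 0, "wz": 0.124, "gripper": 0}]'

```text
time: 33.67
position: [0.5583, 0.2249, 0.1395]
tool_rot: [2.081, 2.353, -0.0]
ft_force: [1.2, 0.5, -0.6]
grip_width: 0.092
grip_force: 40.0
```

Request:
jog_arm --increments '[{"tx": -28, "ty": 7, "tz": 0, "wx": 0, "wy": 0, "wz": 0.03, "gripper": 0}, {"tx": -56, "ty": 14, "tz": 0, "wx": 0, "wy": 0, "wz": 0.06, "gripper": 0}, {"tx": -84, "ty": 21, "tz": 0, "wx": 0, "wy": 0, "wz": 0.09, "gripper": 0}, {"tx": -110, "ty": 27, "tz": 0, "wx": 0, "wy": 0, "wz": 0.11, "gripper": 0}, {"tx": -128, "ty": 31.5, "tz": 0, "wx": 0, "wy": 0, "wz": 0.123, "gripper": 0}]'

```text
time: 34.08
position: [0.6057, 0.0996, 0.1392]
tool_rot: [2.225, 2.216, -0.002]
ft_force: [0.2, 0.2, -1.4]
grip_width: 0.091
grip_force: 40.0
```

Request:
jog_arm --increments '[{"tx": 0, "ty": 0, "tz": 10, "wx": 0, "wy": 0, "wz": 0, "gripper": 0}, {"tx": 0, "ty": 0, "tz": 25, "wx": 0, "wy": 0, "wz": 0, "gripper": 0}, {"tx": 0, "ty": 0, "tz": 40, "wx": 0, "wy": 0, "wz": 0, "gripper": 0}, {"tx": 0, "ty": 0, "tz": 50, "wx": 0, "wy": 0, "wz": 0, "gripper": 0}, {"tx": 0, "ty": 0, "tz": 50, "wx": 0, "wy": 0, "wz": 0, "gripper": 0}]'

```text
time: 34.5
position: [0.6027, 0.1038, 0.0865]
tool_rot: [-2.217, -2.221, 0.005]
ft_force: [-1.6, -0.9, -1.6]
grip_width: 0.087
grip_force: 40.0
```

```bash
python3 -c "
from h import *;vision.get_image('top');vision.get_image('top')"; python3 b.py y,.65,.104,.0735,0;python3 plan.py "606 104 62 0"
```

```text
y both [ 0.6511  0.1053 -0.0305] leg [0.6076 0.1066] hole [0.6761 0.1045] 0.196
y top division by zero
y side [ 0.6511  0.1053 -0.0305] leg [0.6076 0.1066] hole [0.6761 0.1045] 0.196
t 34.70 p [605.5 104.   90. ] grip 0.082 F [-0.2  0.5 -0.3] gf 40.0
  -> [606. 104.  62.] t [-0.0, 0.5, 28.0] w [0.001, -0.0, 0.001]
```

Request:
jog_arm --increments '[{"tx": -0.5, "ty": 0, "tz": 10, "wx": 0, "wy": 0, "wz": 0, "gripper": 0}, {"tx": -0.5, "ty": 0, "tz": 20, "wx": 0, "wy": 0, "wz": 0, "gripper": 0}, {"tx": -0.5, "ty": 0, "tz": 26, "wx": 0, "wy": 0, "wz": 0, "gripper": 0}, {"tx": -0.5, "ty": 0, "tz": 28, "wx": 0, "wy": 0, "wz": 0, "gripper": 0}, {"tx": -0.5, "ty": 0, "tz": 28, "wx": 0, "wy": 0, "wz": 0, "gripper": 0}]'

```text
time: 35.12
position: [0.6044, 0.1024, 0.0614]
tool_rot: [-2.222, -2.221, 0.003]
ft_force: [-3.7, -1.1, 5.9]
grip_width: 0.089
grip_force: 40.0
```

Request:
jog_arm --increments '[{"tx": 0, "ty": 0, "tz": 0, "wx": 0, "wy": 0, "wz": 0, "gripper": 0}, {"tx": 0, "ty": 0, "tz": 0, "wx": 0, "wy": 0, "wz": 0, "gripper": 0.35}, {"tx": 0, "ty": 0, "tz": 0, "wx": 0, "wy": 0, "wz": 0, "gripper": 0.35}, {"tx": 0, "ty": 0, "tz": 0, "wx": 0, "wy": 0, "wz": 0, "gripper": 0.35}, {"tx": 0, "ty": 0, "tz": 0, "wx": 0, "wy": 0, "wz": 0, "gripper": 0.35}]'

```text
time: 35.53
position: [0.6049, 0.1027, 0.0606]
tool_rot: [-2.221, -2.221, 0.0]
ft_force: [-0.6, 0.2, -0.3]
grip_width: 0.299
grip_force: 0.0
```

Request:
jog_arm --increments '[{"tx": 0, "ty": 0, "tz": -10, "wx": 0, "wy": 0, "wz": 0, "gripper": 0.35}, {"tx": 0, "ty": 0, "tz": -35, "wx": 0, "wy": 0, "wz": 0, "gripper": 0.35}, {"tx": 0, "ty": 0, "tz": -70, "wx": 0, "wy": 0, "wz": 0, "gripper": 0.4}, {"tx": 0, "ty": 0, "tz": -90, "wx": 0, "wy": 0, "wz": 0, "gripper": 0.4}, {"tx": 0, "ty": 0, "tz": -100, "wx": 0, "wy": 0, "wz": 0, "gripper": 0.4}]'

```text
time: 35.95
position: [0.6067, 0.1037, 0.1652]
tool_rot: [2.219, 2.219, 0.007]
ft_force: [0.6, 0.1, 0.3]
grip_width: 0.391
grip_force: 0.0
```

Request:
jog_arm --increments '[{"tx": 36, "ty": 0, "tz": 0, "wx": 0, "wy": 0, "wz": 0, "gripper": 0.4}, {"tx": 72, "ty": 0, "tz": 0, "wx": 0, "wy": 0, "wz": 0, "gripper": 0.4}, {"tx": 108, "ty": 0, "tz": 0, "wx": 0, "wy": 0, "wz": 0, "gripper": 0.4}, {"tx": 144, "ty": 0, "tz": 0, "wx": 0, "wy": 0, "wz": 0, "gripper": 0.4}, {"tx": 175, "ty": 0, "tz": 0, "wx": 0, "wy": 0, "wz": 0, "gripper": 0.4}]'

```text
time: 36.37
position: [0.6041, 0.2802, 0.1606]
tool_rot: [-2.22, -2.222, 0.001]
ft_force: [0.2, -0.3, 0.2]
grip_width: 0.4
grip_force: 0.0
```

```bash
python3 b.py y,.653,-.115,.045,0 y,.65,-.006,.045,0 y,.651,.105,.045,0
python3 - <<'E'
from fit import *
T=vision.get_image("top");Sd=vision.get_image("side")
print("holder",fit([T],'w',[.476,.0415,.187],0,rad=.075))
c=np.array([.476,.0415]);w=.187;M=np.array([[np.cos(w),-np.sin(w)],[np.sin(w),np.cos(w)]])
for im in(T,Sd):
    g=cv2.resize(cv2.cvtColor(im['color'],cv2.COLOR_BGR2GRAY),None,fx=8,fy=8,interpolation=cv2.INTER_CUBIC)
    for o in((.026,.022),(.026,-.022),(-.026,.022),(-.026,-.022)):
        q=c+M@np.array(o);u,v=proj(im,(*q,.062));u0,v0=int((u-9)*8),int((v-9)*8);k=g[v0:v0+144,u0:u0+144]
        n,l,st,ce=cv2.connectedComponentsWithStats((k<60).astype(np.uint8));i=1+np.argmax(st[1:,4]) if n>1 else 0
        print(np.round(q,4),st[i][4]/64,np.round(ray(im,(u0+ce[i][0]+.5)/8-.5,(v0+ce[i][1]+.5)/8-.5,.062)[:2],4))
im=T;u,v=map(int,proj(im,(.60,.03,.05)));a=im['color'][v-60:v+60,u-60:u+60]
im=Sd;u,v=map(int,proj(im,(.60,-.01,.05)));b=im['color'][v-60:v+60,u-60:u+60]
cv2.imwrite('pics/l7.png',cv2.resize(np.hstack([a,b]),(800,400),interpolation=cv2.INTER_CUBIC))
E
python3 plan.py "500 65 180 .187"
```

```text
y both [ 0.6529 -0.1135 -0.0258] leg [ 0.6094 -0.1124] hole [ 0.6779 -0.1142] 0.157
y top [ 0.6532 -0.1145 -0.0069] leg [ 0.6097 -0.1142] hole [ 0.6782 -0.1147] 0.197
y side [ 0.6532 -0.1129 -0.0219] leg [ 0.6097 -0.112 ] hole [ 0.6782 -0.1135] 0.112
y both [ 0.6497 -0.0059 -0.0117] leg [ 0.6062 -0.0054] hole [ 0.6747 -0.0062] 0.154
y top [ 0.6506 -0.0075 -0.0292] leg [ 0.6071 -0.0062] hole [ 0.6756 -0.0082] 0.186
y side [ 0.649  -0.0046 -0.0335] leg [ 0.6056 -0.0032] hole [ 0.674  -0.0055] 0.111
y both [ 0.6504  0.1041 -0.0141] leg [0.6069 0.1047] hole [0.6754 0.1037] 0.151
y top [0.652  0.1033 0.0406] leg [0.6086 0.1015] hole [0.677  0.1043] 0.175
y side [ 0.6499  0.1061 -0.0336] leg [0.6064 0.1076] hole [0.6749 0.1053] 0.116
holder (array([0.47651349, 0.04039639, 0.18949036]), np.float64(0.031482250842450266))
[0.4975 0.068 ] 22.28125 [0.497 0.068]
[0.5056 0.0247] 17.296875 [0.5057 0.0241]
[0.4464 0.0583] 27.46875 [0.4464 0.0578]
[0.4545 0.015 ] 15.28125 [0.455  0.0143]
[0.4975 0.068 ] 72.921875 [0.499  0.0632]
[0.5056 0.0247] 67.984375 [0.5026 0.0364]
[0.4464 0.0583] 73.0 [0.4486 0.0491]
[0.4545 0.015 ] 79.578125 [0.4517 0.0263]
t 36.57 p [604.1 278.8 160.4] grip 0.401 F [ 0.4  0.1 -0.9] gf 0.0
  -> [552.4 171.7 170.5] t [-107.0, -52.0, -10.0] w [-0.001, 0.0, -0.092]
  -> [500.  65. 180.] t [-101.3, -62.3, -9.5] w [-0.0, 0.0, -0.092]
```

View pics/l7.png

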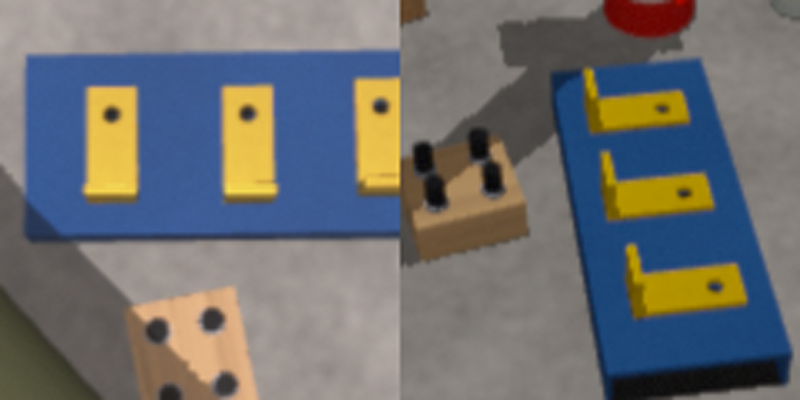

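All three brackets lie flat and square with dark holes at top-view crop (112,114), (248,112) and (380,105). The four knobs are still in the holder. Next is the first screw, robot target about (495.5, 67.5).

Request:
jog_arm --increments '[{"tx": -22, "ty": -11, "tz": -2, "wx": 0, "wy": 0, "wz": -0.02, "gripper": 0.4}, {"tx": -44, "ty": -22, "tz": -4, "wx": 0, "wy": 0, "wz": -0.04, "gripper": 0.4}, {"tx": -66, "ty": -33, "tz": -6, "wx": 0, "wy": 0, "wz": -0.06, "gripper": 0.4}, {"tx": -88, "ty": -44, "tz": -8, "wx": 0, "wy": 0, "wz": -0.08, "gripper": 0.4}, {"tx": -107, "ty": -52, "tz": -10, "wx": 0, "wy": 0, "wz": -0.092, "gripper": 0.4}]'

```text
time: 36.98
position: [0.5524, 0.1666, 0.1705]
tool_rot: [2.12, 2.318, -0.004]
ft_force: [0.4, 0.0, 0.1]
grip_width: 0.399
grip_force: 0.0
```

Request:
jog_arm --increments '[{"tx": -22, "ty": -13, "tz": 6, "wx": 0, "wy": 0, "wz": -0.02, "gripper": 0.4}, {"tx": -44, "ty": -27, "tz": 12, "wx": 0, "wy": 0, "wz": -0.04, "gripper": 0.4}, {"tx": -66, "ty": -41, "tz": 18, "wx": 0, "wy": 0, "wz": -0.06, "gripper": 0.4}, {"tx": -88, "ty": -55, "tz": 25, "wx": 0, "wy": 0, "wz": -0.08, "gripper": 0.4}, {"tx": -100, "ty": -66, "tz": 30, "wx": 0, "wy": 0, "wz": -0.092, "gripper": 0.4}]'

```text
time: 37.4
position: [0.4951, 0.0594, 0.14]
tool_rot: [2.014, 2.41, -0.005]
ft_force: [0.4, -0.4, 0.2]
grip_width: 0.405
grip_force: 0.0
```

Request:
jog_arm --increments '[{"tx": 0, "ty": 0, "tz": 15, "wx": 0, "wy": 0, "wz": 0, "gripper": 0.4}, {"tx": 0, "ty": 0, "tz": 30, "wx": 0, "wy": 0, "wz": 0, "gripper": 0.4}, {"tx": 0, "ty": 0, "tz": 45, "wx": 0, "wy": 0, "wz": 0, "gripper": 0.4}, {"tx": 0, "ty": 0, "tz": 45, "wx": 0, "wy": 0, "wz": 0, "gripper": 0.4}, {"tx": 0, "ty": 0, "tz": 45, "wx": 0, "wy": 0, "wz": 0, "gripper": 0.4}]'

```text
time: 37.82
position: [0.4957, 0.0634, 0.0956]
tool_rot: [-2.01, -2.413, 0.003]
ft_force: [1.1, 0.2, -0.4]
grip_width: 0.402
grip_force: 0.0
```

```bash
python3 -c "
from h import *;vision.get_image('top')"; python3 look.py l8; python3 plan.py "495.5 67.5 51 .187"
```

```text
[0.4972 0.0647 0.097 ] [2.00809664e+00 2.41418633e+00 1.02926158e-03] tcp px top 258.4647793956418 218.08058016875626 side (np.float64(225.53724789432954), np.float64(186.4998581377688))
t 37.97 p [497.2  64.7  97. ] grip 0.403 F [0.7 0.1 0.5] gf 0.0
  -> [495.5  67.5  51. ] t [3.1, -1.2, 46.0] w [0.001, 0.001, -0.004]
```

View pics/l8.png

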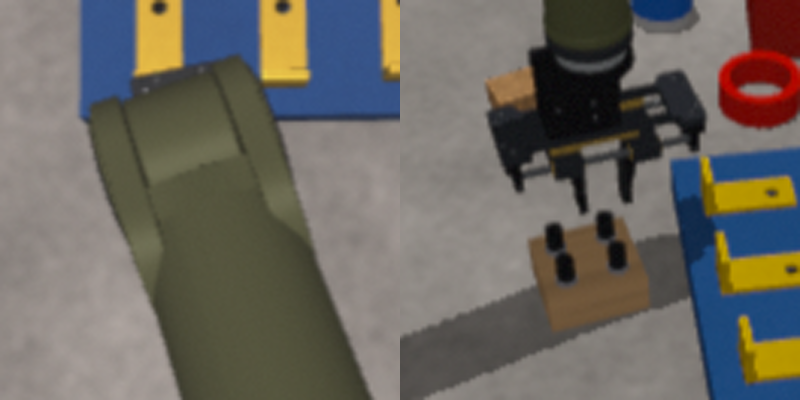

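In the right crop the fingers at about (583,205) and (627,195) straddle the far-right knob at (605,222). I'll descend and grip.

Request:
jog_arm --increments '[{"tx": 3, "ty": -1.5, "tz": 12, "wx": 0, "wy": 0, "wz": 0, "gripper": 0.4}, {"tx": 3, "ty": -1.5, "tz": 26, "wx": 0, "wy": 0, "wz": 0, "gripper": 0.4}, {"tx": 3, "ty": -1.5, "tz": 40, "wx": 0, "wy": 0, "wz": 0, "gripper": 0.4}, {"tx": 3, "ty": -1.5, "tz": 45.5, "wx": 0, "wy": 0, "wz": 0, "gripper": 0.4}, {"tx": 3, "ty": -1.5, "tz": 45.5, "wx": 0, "wy": 0, "wz": 0, "gripper": 0.4}]'

```text
time: 38.38
position: [0.4931, 0.0679, 0.0491]
tool_rot: [-2.006, -2.415, 0.002]
ft_force: [-0.3, -0.4, 0.8]
grip_width: 0.398
grip_force: 0.0
```

Request:
jog_arm --increments '[{"tx": 0, "ty": 0, "tz": 0, "wx": 0, "wy": 0, "wz": 0, "gripper": 0}, {"tx": 0, "ty": 0, "tz": 0, "wx": 0, "wy": 0, "wz": 0, "gripper": 0}, {"tx": 0, "ty": 0, "tz": 0, "wx": 0, "wy": 0, "wz": 0, "gripper": 0}, {"tx": 0, "ty": 0, "tz": 0, "wx": 0, "wy": 0, "wz": 0, "gripper": 0}, {"tx": 0, "ty": 0, "tz": 0, "wx": 0, "wy": 0, "wz": 0, "gripper": 0}]'

```text
time: 38.8
position: [0.4951, 0.0679, 0.0513]
tool_rot: [2.007, 2.415, 0.001]
ft_force: [0.3, -0.1, 2.5]
grip_width: 0.197
grip_force: 40.0
```

```bash
python3 plan.py "495.5 67.5 151 .187" "674 103.5 151 0"
```

```text
t 38.80 p [495.1  67.9  51.3] grip 0.197 F [ 0.3 -0.1  2.5] gf 40.0
  -> [495.5  67.5 151. ] t [-0.5, 0.5, -99.7] w [0.002, 0.0, -0.003]
  -> [674.  103.5 151. ] t [2.2, 182.0, -0.1] w [-0.0, 0.0, 0.187]
```

Request:
jog_arm --increments '[{"tx": 0, "ty": 0, "tz": -15, "wx": 0, "wy": 0, "wz": 0, "gripper": 0}, {"tx": 0, "ty": 0, "tz": -35, "wx": 0, "wy": 0, "wz": 0, "gripper": 0}, {"tx": 0, "ty": 0, "tz": -60, "wx": 0, "wy": 0, "wz": 0, "gripper": 0}, {"tx": 0, "ty": 0, "tz": -85, "wx": 0, "wy": 0, "wz": 0, "gripper": 0}, {"tx": 0, "ty": 0, "tz": -100, "wx": 0, "wy": 0, "wz": 0, "gripper": 0}]'

```text
time: 39.22
position: [0.4954, 0.0681, 0.1531]
tool_rot: [2.006, 2.414, 0.002]
ft_force: [1.3, -0.7, -1.0]
grip_width: 0.194
grip_force: 40.0
```

Request:
jog_arm --increments '[{"tx": 0, "ty": 25, "tz": 0, "wx": 0, "wy": 0, "wz": 0.03, "gripper": 0}, {"tx": 0, "ty": 60, "tz": 0, "wx": 0, "wy": 0, "wz": 0.07, "gripper": 0}, {"tx": 1, "ty": 100, "tz": 0, "wx": 0, "wy": 0, "wz": 0.12, "gripper": 0}, {"tx": 2, "ty": 140, "tz": 0, "wx": 0, "wy": 0, "wz": 0.16, "gripper": 0}, {"tx": 2, "ty": 170, "tz": 0, "wx": 0, "wy": 0, "wz": 0.187, "gripper": 0}]'

```text
time: 39.63
position: [0.6637, 0.1008, 0.1498]
tool_rot: [2.228, 2.215, 0.0]
ft_force: [-0.1, -0.2, -0.4]
grip_width: 0.197
grip_force: 40.0
```

Request:
jog_arm --increments '[{"tx": -2, "ty": 11, "tz": 5, "wx": 0, "wy": 0, "wz": 0, "gripper": 0}, {"tx": -2, "ty": 11, "tz": 15, "wx": 0, "wy": 0, "wz": 0, "gripper": 0}, {"tx": -2, "ty": 11, "tz": 30, "wx": 0, "wy": 0, "wz": 0, "gripper": 0}, {"tx": -2, "ty": 11, "tz": 45, "wx": 0, "wy": 0, "wz": 0, "gripper": 0}, {"tx": -2, "ty": 11, "tz": 50, "wx": 0, "wy": 0, "wz": 0, "gripper": 0}]'

```text
time: 40.05
position: [0.6689, 0.0978, 0.0968]
tool_rot: [-2.222, -2.217, 0.008]
ft_force: [-1.1, -0.9, -0.7]
grip_width: 0.198
grip_force: 40.0
```

```bash
python3 -c "
from h import *;vision.get_image('top');vision.get_image('top')"
cat > tip.py <<'E'
from h import *
y=float(sys.argv[1]);s=ctrl.get_state();p=np.array(s['position'])
im=vision.get_image('side')
q=p+[0.002,0.0005,-.036]  # expected tip, camera frame
print('tip px exp',np.round(proj(im,q),1),'hole px',np.round(proj(im,(.676,y,.051)),1),'tcp',np.round(p*1000,1))
u,v=map(int,proj(im,q));h=25;c=im['color'][v-h:v+h,u-h:u+h];print('origin',u-h,v-h)
cv2.imwrite(f'pics/{sys.argv[2]}.png',cv2.resize(c,(600,600),interpolation=cv2.INTER_CUBIC))
E
python3 tip.py .104 l9; python3 plan.py "674 103.5 57 0"
```

```text
tip px exp [281.  181.5] hole px [281.8 182.8] tcp [669.9  97.9  98.5]
origin 256 156
t 40.20 p [671.   98.2  99.9] grip 0.191 F [ 0.1  0.5 -0.4] gf 40.0
  -> [674.  103.5  57. ] t [5.3, 3.1, 42.9] w [-0.001, 0.001, -0.003]
```

View pics/l9.png

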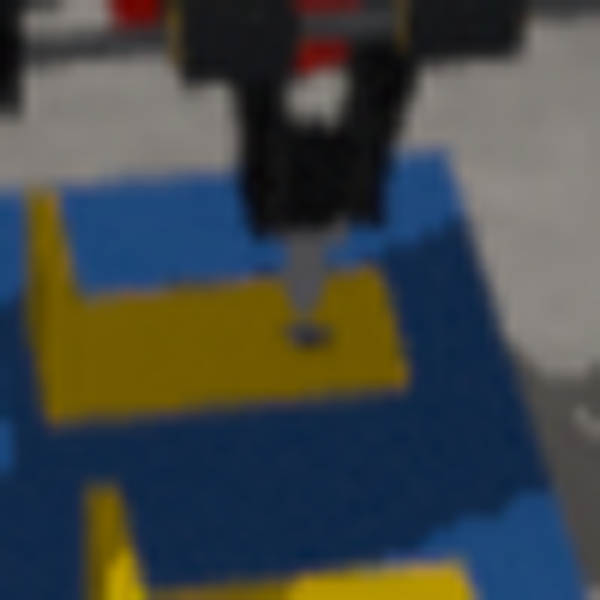

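The tip at px (281.5,181.4) matches the expectation. The hole is just beyond it at (281.7,183.9), so the remaining shift is about +5 mm in y and +3 mm in x.

Request:
jog_arm --increments '[{"tx": 3, "ty": 2, "tz": 0, "wx": 0, "wy": 0, "wz": 0, "gripper": 0}, {"tx": 5.3, "ty": 3, "tz": 0, "wx": 0, "wy": 0, "wz": 0, "gripper": 0}, {"tx": 5.3, "ty": 3, "tz": 5, "wx": 0, "wy": 0, "wz": 0, "gripper": 0}, {"tx": 5.3, "ty": 3, "tz": 10, "wx": 0, "wy": 0, "wz": 0, "gripper": 0}, {"tx": 5.3, "ty": 3, "tz": 10, "wx": 0, "wy": 0, "wz": 0, "gripper": 0}]'

```text
time: 40.62
position: [0.6745, 0.1039, 0.0893]
tool_rot: [-2.224, -2.218, 0.002]
ft_force: [-0.1, -0.2, -0.7]
grip_width: 0.196
grip_force: 40.0
```

Request:
jog_arm --increments '[{"tx": 0, "ty": 0, "tz": 2, "wx": 0, "wy": 0, "wz": 0, "gripper": 0}, {"tx": 0, "ty": 0, "tz": 4, "wx": 0, "wy": 0, "wz": 0, "gripper": 0}, {"tx": 0, "ty": 0, "tz": 6, "wx": 0, "wy": 0, "wz": 0, "gripper": 0}, {"tx": 0, "ty": 0, "tz": 8, "wx": 0, "wy": 0, "wz": 0, "gripper": 0}, {"tx": 0, "ty": 0, "tz": 10, "wx": 0, "wy": 0, "wz": 0, "gripper": 0}]'

```text
time: 41.03
position: [0.6752, 0.104, 0.0803]
tool_rot: [2.225, 2.218, -0.0]
ft_force: [-1.1, 0.4, -0.1]
grip_width: 0.196
grip_force: 40.0
```

```bash
python3 plan.py "674 103.5 57 0"
```

```text
t 41.03 p [675.2 104.   80.3] grip 0.196 F [-1.1  0.4 -0.1] gf 40.0
  -> [674.  103.5  57. ] t [-0.5, -1.2, 23.3] w [-0.0, 0.0, -0.003]
```

Request:
jog_arm --increments '[{"tx": 0, "ty": -0.5, "tz": 2, "wx": 0, "wy": 0, "wz": 0, "gripper": 0}, {"tx": 0, "ty": -1, "tz": 5, "wx": 0, "wy": 0, "wz": 0, "gripper": 0}, {"tx": 0, "ty": -1, "tz": 8, "wx": 0, "wy": 0, "wz": 0, "gripper": 0}, {"tx": 0, "ty": -1, "tz": 10, "wx": 0, "wy": 0, "wz": 0, "gripper": 0}, {"tx": 0, "ty": -1, "tz": 12, "wx": 0, "wy": 0, "wz": 0, "gripper": 0}]'

```text
time: 41.45
position: [0.6741, 0.104, 0.0682]
tool_rot: [-2.225, -2.218, 0.0]
ft_force: [0.2, -1.0, -0.1]
grip_width: 0.197
grip_force: 40.0
```

```bash
python3 plan.py "674 103.5 57 0"
```

```text
t 41.45 p [674.1 104.   68.2] grip 0.197 F [ 0.2 -1.  -0.1] gf 40.0
  -> [674.  103.5  57. ] t [-0.5, -0.1, 11.2] w [-0.0, 0.0, -0.003]
```

Request:
jog_arm --increments '[{"tx": 0, "ty": 0, "tz": 3, "wx": 0, "wy": 0, "wz": 0, "gripper": 0}, {"tx": 0, "ty": 0, "tz": 6, "wx": 0, "wy": 0, "wz": 0, "gripper": 0}, {"tx": 0, "ty": 0, "tz": 9, "wx": 0, "wy": 0, "wz": 0, "gripper": 0}, {"tx": 0, "ty": 0, "tz": 11, "wx": 0, "wy": 0, "wz": 0, "gripper": 0}, {"tx": 0, "ty": 0, "tz": 12, "wx": 0, "wy": 0, "wz": 0, "gripper": 0}]'

```text
time: 41.87
position: [0.674, 0.1041, 0.0572]
tool_rot: [2.225, 2.218, -0.001]
ft_force: [-3.9, -2.1, 9.0]
grip_width: 0.192
grip_force: 40.0
```

Request:
jog_arm --increments '[{"tx": 0, "ty": 0, "tz": 0, "wx": 0, "wy": 0, "wz": 0, "gripper": 0}, {"tx": 0, "ty": 0, "tz": 0, "wx": 0, "wy": 0, "wz": 0, "gripper": 0.4}, {"tx": 0, "ty": 0, "tz": 0, "wx": 0, "wy": 0, "wz": 0, "gripper": 0.4}, {"tx": 0, "ty": 0, "tz": 0, "wx": 0, "wy": 0, "wz": 0, "gripper": 0.4}, {"tx": 0, "ty": 0, "tz": 0, "wx": 0, "wy": 0, "wz": 0, "gripper": 0.4}]'

```text
time: 42.28
position: [0.6742, 0.1041, 0.0562]
tool_rot: [-2.225, -2.218, 0.0]
ft_force: [-0.9, 0.3, 0.2]
grip_width: 0.375
grip_force: 0.0
```

Request:
jog_arm --increments '[{"tx": 0, "ty": 0, "tz": -10, "wx": 0, "wy": 0, "wz": 0, "gripper": 0.4}, {"tx": 0, "ty": 0, "tz": -30, "wx": 0, "wy": 0, "wz": 0, "gripper": 0.4}, {"tx": 0, "ty": 0, "tz": -60, "wx": 0, "wy": 0, "wz": 0, "gripper": 0.4}, {"tx": 0, "ty": 0, "tz": -85, "wx": 0, "wy": 0, "wz": 0, "gripper": 0.4}, {"tx": 0, "ty": 0, "tz": -95, "wx": 0, "wy": 0, "wz": 0, "gripper": 0.4}]'

```text
time: 42.7
position: [0.6761, 0.1051, 0.1565]
tool_rot: [2.222, 2.216, 0.008]
ft_force: [1.4, 0.7, 1.3]
grip_width: 0.404
grip_force: 0.0
```

```bash
python3 plan.py "503.8 24.5 140 .187" "503.8 24.5 90 .187"
```

```text
t 42.70 p [676.1 105.1 156.5] grip 0.404 F [1.4 0.7 1.3] gf 0.0
  -> [590.   64.4 147.9] t [-41.0, -86.0, 8.0] w [0.003, -0.0, -0.095]
  -> [503.8  24.5 140. ] t [-31.8, -89.6, 7.6] w [0.003, -0.001, -0.095]
  -> [503.8  24.5  90. ] t [0.0, 0.0, 50.0] w [0.0, 0.0, 0.0]
```

Request:
jog_arm --increments '[{"tx": -8, "ty": -17, "tz": 1, "wx": 0, "wy": 0, "wz": -0.02, "gripper": 0.4}, {"tx": -16, "ty": -34, "tz": 2, "wx": 0, "wy": 0, "wz": -0.04, "gripper": 0.4}, {"tx": -24, "ty": -51, "tz": 4, "wx": 0, "wy": 0, "wz": -0.06, "gripper": 0.4}, {"tx": -32, "ty": -68, "tz": 5, "wx": 0, "wy": 0, "wz": -0.08, "gripper": 0.4}, {"tx": -41, "ty": -86, "tz": 6, "wx": 0, "wy": 0, "wz": -0.095, "gripper": 0.4}]'

```text
time: 43.12
position: [0.5871, 0.0633, 0.1452]
tool_rot: [-2.115, -2.322, 0.0]
ft_force: [0.6, 0.3, 0.5]
grip_width: 0.404
grip_force: 0.0
```

Request:
jog_arm --increments '[{"tx": -7, "ty": -19, "tz": 1, "wx": 0, "wy": 0, "wz": -0.02, "gripper": 0.4}, {"tx": -14, "ty": -38, "tz": 2, "wx": 0, "wy": 0, "wz": -0.04, "gripper": 0.4}, {"tx": -21, "ty": -57, "tz": 4, "wx": 0, "wy": 0, "wz": -0.06, "gripper": 0.4}, {"tx": -28, "ty": -76, "tz": 5, "wx": 0, "wy": 0, "wz": -0.08, "gripper": 0.4}, {"tx": -31.5, "ty": -88.5, "tz": 6, "wx": 0, "wy": 0, "wz": -0.095, "gripper": 0.4}]'

```text
time: 43.53
position: [0.5009, 0.0227, 0.139]
tool_rot: [-2.004, -2.419, 0.003]
ft_force: [0.3, -0.8, 0.4]
grip_width: 0.399
grip_force: 0.0
```

Request:
jog_arm --increments '[{"tx": 0, "ty": 0, "tz": 15, "wx": 0, "wy": 0, "wz": 0, "gripper": 0.4}, {"tx": 0, "ty": 0, "tz": 30, "wx": 0, "wy": 0, "wz": 0, "gripper": 0.4}, {"tx": 0, "ty": 0, "tz": 45, "wx": 0, "wy": 0, "wz": 0, "gripper": 0.4}, {"tx": 0, "ty": 0, "tz": 45, "wx": 0, "wy": 0, "wz": 0, "gripper": 0.4}, {"tx": 0, "ty": 0, "tz": 45, "wx": 0, "wy": 0, "wz": 0, "gripper": 0.4}]'

```text
time: 43.95
position: [0.5021, 0.0241, 0.0942]
tool_rot: [-2.003, -2.418, 0.001]
ft_force: [0.2, -0.4, -0.6]
grip_width: 0.399
grip_force: 0.0
```

```bash
python3 -c "
from h import *;vision.get_image('top');vision.get_image('top')"; python3 plan.py "503.8 24.5 51 .187"
```

```text
t 44.05 p [503.4  24.2  95.3] grip 0.401 F [0.3 0.3 0.3] gf 0.0
  -> [503.8  24.5  51. ] t [0.3, 0.4, 44.3] w [0.001, 0.0, 0.0]
```

Request:
jog_arm --increments '[{"tx": 0.3, "ty": 0.3, "tz": 12, "wx": 0, "wy": 0, "wz": 0, "gripper": 0.4}, {"tx": 0.3, "ty": 0.3, "tz": 26, "wx": 0, "wy": 0, "wz": 0, "gripper": 0.4}, {"tx": 0.3, "ty": 0.3, "tz": 38, "wx": 0, "wy": 0, "wz": 0, "gripper": 0.4}, {"tx": 0.3, "ty": 0.3, "tz": 44, "wx": 0, "wy": 0, "wz": 0, "gripper": 0.4}, {"tx": 0.3, "ty": 0.3, "tz": 44, "wx": 0, "wy": 0, "wz": 0, "gripper": 0.4}]'

```text
time: 44.47
position: [0.5018, 0.0243, 0.0489]
tool_rot: [-2.002, -2.417, 0.002]
ft_force: [0.5, -0.7, -0.2]
grip_width: 0.399
grip_force: 0.0
```

Request:
jog_arm --increments '[{"tx": 0, "ty": 0, "tz": 0, "wx": 0, "wy": 0, "wz": 0, "gripper": 0}, {"tx": 0, "ty": 0, "tz": 0, "wx": 0, "wy": 0, "wz": 0, "gripper": 0}, {"tx": 0, "ty": 0, "tz": 0, "wx": 0, "wy": 0, "wz": 0, "gripper": 0}, {"tx": 0, "ty": 0, "tz": 0, "wx": 0, "wy": 0, "wz": 0, "gripper": 0}, {"tx": 0, "ty": 0, "tz": 0, "wx": 0, "wy": 0, "wz": 0, "gripper": 0}]'

```text
time: 44.88
position: [0.5037, 0.0243, 0.0511]
tool_rot: [2.004, 2.418, 0.001]
ft_force: [-0.1, 1.1, 2.4]
grip_width: 0.192
grip_force: 40.0
```

```bash
python3 plan.py "503.8 24.5 151 .187" "674 -6 151 0"
```

```text
t 44.88 p [503.7  24.3  51.1] grip 0.192 F [-0.1  1.1  2.4] gf 40.0
  -> [503.8  24.5 151. ] t [0.2, 0.3, -99.9] w [0.001, 0.001, -0.0]
  -> [674.  -6. 151.] t [-61.6, 161.6, 0.0] w [0.0, -0.001, 0.187]
```

Request:
jog_arm --increments '[{"tx": 0, "ty": 0, "tz": -15, "wx": 0, "wy": 0, "wz": 0, "gripper": 0}, {"tx": 0, "ty": 0, "tz": -35, "wx": 0, "wy": 0, "wz": 0, "gripper": 0}, {"tx": 0, "ty": 0, "tz": -60, "wx": 0, "wy": 0, "wz": 0, "gripper": 0}, {"tx": 0, "ty": 0, "tz": -85, "wx": 0, "wy": 0, "wz": 0, "gripper": 0}, {"tx": 0, "ty": 0, "tz": -100, "wx": 0, "wy": 0, "wz": 0, "gripper": 0}]'

```text
time: 45.3
position: [0.5041, 0.0245, 0.1531]
tool_rot: [2.002, 2.417, 0.002]
ft_force: [0.6, 0.0, 0.0]
grip_width: 0.193
grip_force: 40.0
```

Request:
jog_arm --increments '[{"tx": -9, "ty": 25, "tz": 0, "wx": 0, "wy": 0, "wz": 0.03, "gripper": 0}, {"tx": -22, "ty": 60, "tz": 0, "wx": 0, "wy": 0, "wz": 0.07, "gripper": 0}, {"tx": -36, "ty": 95, "tz": 0, "wx": 0, "wy": 0, "wz": 0.12, "gripper": 0}, {"tx": -50, "ty": 130, "tz": 0, "wx": 0, "wy": 0, "wz": 0.16, "gripper": 0}, {"tx": -61.5, "ty": 161.5, "tz": 0, "wx": 0, "wy": 0, "wz": 0.187, "gripper": 0}]'

```text
time: 45.72
position: [0.6751, -0.0078, 0.1499]
tool_rot: [2.225, 2.217, -0.001]
ft_force: [0.1, -0.5, 0.3]
grip_width: 0.193
grip_force: 40.0
```

Request:
jog_arm --increments '[{"tx": 0, "ty": 0, "tz": 5, "wx": 0, "wy": 0, "wz": 0, "gripper": 0}, {"tx": 0, "ty": 0, "tz": 15, "wx": 0, "wy": 0, "wz": 0, "gripper": 0}, {"tx": 0, "ty": 0, "tz": 30, "wx": 0, "wy": 0, "wz": 0, "gripper": 0}, {"tx": 0, "ty": 0, "tz": 45, "wx": 0, "wy": 0, "wz": 0, "gripper": 0}, {"tx": 0, "ty": 0, "tz": 50, "wx": 0, "wy": 0, "wz": 0, "gripper": 0}]'

```text
time: 46.13
position: [0.6701, -0.0063, 0.0971]
tool_rot: [-2.218, -2.221, 0.007]
ft_force: [-0.8, -0.5, -0.3]
grip_width: 0.193
grip_force: 40.0
```

```bash
python3 -c "
from h import *;vision.get_image('top');vision.get_image('top')"; python3 b.py y,.65,-.006,.045,0; python3 tip.py -.006 l10; python3 plan.py "674 -6 57 0"
```

```text
y both [ 0.6486 -0.0061 -0.0243] leg [ 0.6051 -0.0051] hole [ 0.6736 -0.0067] 0.114
y top division by zero
y side [ 0.6486 -0.0061 -0.0243] leg [ 0.6051 -0.0051] hole [ 0.6736 -0.0067] 0.114
tip px exp [288.6 204.8] hole px [288.7 208. ] tcp [672.9  -6.2 100.9]
origin 263 179
t 46.38 p [673.3  -6.2 101.4] grip 0.194 F [ 0.1  0.7 -0.4] gf 40.0
  -> [674.  -6.  57.] t [0.2, 0.6, 44.4] w [0.001, 0.0, 0.0]
```

View pics/l10.png

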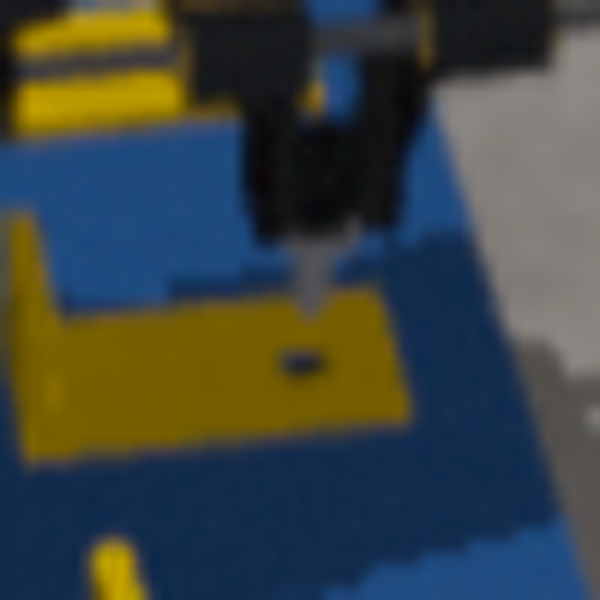

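The tip at px (288.9,205.0) is on prediction. The bracket hole at (288.2,209.2) is slightly toward −x and −y, so I'll aim the TCP at (673, −7).

Request:
jog_arm --increments '[{"tx": -0.8, "ty": 0, "tz": 4, "wx": 0, "wy": 0, "wz": 0, "gripper": 0}, {"tx": -0.8, "ty": 0, "tz": 8, "wx": 0, "wy": 0, "wz": 0, "gripper": 0}, {"tx": -0.8, "ty": 0, "tz": 12, "wx": 0, "wy": 0, "wz": 0, "gripper": 0}, {"tx": -0.8, "ty": 0, "tz": 16, "wx": 0, "wy": 0, "wz": 0, "gripper": 0}, {"tx": -0.8, "ty": 0, "tz": 19, "wx": 0, "wy": 0, "wz": 0, "gripper": 0}]'

```text
time: 46.8
position: [0.6729, -0.007, 0.0808]
tool_rot: [-2.221, -2.221, 0.001]
ft_force: [-0.8, 0.1, -0.6]
grip_width: 0.195
grip_force: 40.0
```

Request:
jog_arm --increments '[{"tx": 0, "ty": 0, "tz": 2, "wx": 0, "wy": 0, "wz": 0, "gripper": 0}, {"tx": 0, "ty": 0, "tz": 4, "wx": 0, "wy": 0, "wz": 0, "gripper": 0}, {"tx": 0, "ty": 0, "tz": 6, "wx": 0, "wy": 0, "wz": 0, "gripper": 0}, {"tx": 0, "ty": 0, "tz": 8, "wx": 0, "wy": 0, "wz": 0, "gripper": 0}, {"tx": 0, "ty": 0, "tz": 10, "wx": 0, "wy": 0, "wz": 0, "gripper": 0}]'

```text
time: 47.22
position: [0.6733, -0.0069, 0.0714]
tool_rot: [2.221, 2.221, 0.0]
ft_force: [-0.2, -0.1, -0.6]
grip_width: 0.195
grip_force: 40.0
```

```bash
python3 plan.py "673 -7 57 0"
```

```text
t 47.22 p [673.3  -6.9  71.4] grip 0.195 F [-0.2 -0.1 -0.6] gf 40.0
  -> [673.  -7.  57.] t [-0.1, -0.3, 14.4] w [0.0, 0.0, 0.0]
```

Tip in with no force. Pushing home, releasing, and going back for the third screw.

Request:
jog_arm --increments '[{"tx": 0, "ty": 0, "tz": 4, "wx": 0, "wy": 0, "wz": 0, "gripper": 0}, {"tx": 0, "ty": 0, "tz": 8, "wx": 0, "wy": 0, "wz": 0, "gripper": 0}, {"tx": 0, "ty": 0, "tz": 11, "wx": 0, "wy": 0, "wz": 0, "gripper": 0}, {"tx": 0, "ty": 0, "tz": 14, "wx": 0, "wy": 0, "wz": 0, "gripper": 0}, {"tx": 0, "ty": 0, "tz": 15, "wx": 0, "wy": 0, "wz": 0, "gripper": 0}]'

```text
time: 47.63
position: [0.6733, -0.0068, 0.0572]
tool_rot: [2.221, 2.221, -0.0]
ft_force: [-2.7, -0.3, 9.5]
grip_width: 0.195
grip_force: 40.0
```

Request:
jog_arm --increments '[{"tx": 0, "ty": 0, "tz": 0, "wx": 0, "wy": 0, "wz": 0, "gripper": 0}, {"tx": 0, "ty": 0, "tz": 0, "wx": 0, "wy": 0, "wz": 0, "gripper": 0.4}, {"tx": 0, "ty": 0, "tz": 0, "wx": 0, "wy": 0, "wz": 0, "gripper": 0.4}, {"tx": 0, "ty": 0, "tz": 0, "wx": 0, "wy": 0, "wz": 0, "gripper": 0.4}, {"tx": 0, "ty": 0, "tz": 0, "wx": 0, "wy": 0, "wz": 0, "gripper": 0.4}]'

```text
time: 48.05
position: [0.673, -0.0071, 0.0561]
tool_rot: [-2.221, -2.221, 0.001]
ft_force: [-0.1, -0.1, 0.1]
grip_width: 0.373
grip_force: 0.0
```

Request:
jog_arm --increments '[{"tx": 0, "ty": 0, "tz": -10, "wx": 0, "wy": 0, "wz": 0, "gripper": 0.4}, {"tx": 0, "ty": 0, "tz": -30, "wx": 0, "wy": 0, "wz": 0, "gripper": 0.4}, {"tx": 0, "ty": 0, "tz": -60, "wx": 0, "wy": 0, "wz": 0, "gripper": 0.4}, {"tx": 0, "ty": 0, "tz": -85, "wx": 0, "wy": 0, "wz": 0, "gripper": 0.4}, {"tx": 0, "ty": 0, "tz": -95, "wx": 0, "wy": 0, "wz": 0, "gripper": 0.4}]'

```text
time: 48.47
position: [0.6752, -0.0063, 0.1564]
tool_rot: [2.218, 2.219, 0.007]
ft_force: [1.0, -0.1, 0.3]
grip_width: 0.398
grip_force: 0.0
```

```bash
python3 plan.py "452.8 14.5 140 .187"
```

```text
t 48.47 p [675.2  -6.3 156.4] grip 0.398 F [ 1.  -0.1  0.3] gf 0.0
  -> [564.2   3.7 147.7] t [10.0, -111.0, 8.0] w [0.003, 0.0, -0.093]
  -> [452.8  14.5 140. ] t [21.2, -110.0, 7.4] w [0.003, 0.0, -0.094]
```

Request:
jog_arm --increments '[{"tx": 2, "ty": -22, "tz": 1, "wx": 0, "wy": 0, "wz": -0.02, "gripper": 0.4}, {"tx": 4, "ty": -44, "tz": 2, "wx": 0, "wy": 0, "wz": -0.04, "gripper": 0.4}, {"tx": 6, "ty": -66, "tz": 3, "wx": 0, "wy": 0, "wz": -0.06, "gripper": 0.4}, {"tx": 8, "ty": -88, "tz": 4, "wx": 0, "wy": 0, "wz": -0.08, "gripper": 0.4}, {"tx": 10, "ty": -110, "tz": 6, "wx": 0, "wy": 0, "wz": -0.093, "gripper": 0.4}]'

```text
time: 48.88
position: [0.562, 0.0032, 0.1453]
tool_rot: [-2.114, -2.323, 0.001]
ft_force: [-0.2, -0.7, 1.4]
grip_width: 0.401
grip_force: 0.0
```

Request:
jog_arm --increments '[{"tx": 4, "ty": -22, "tz": 1, "wx": 0, "wy": 0, "wz": -0.02, "gripper": 0.4}, {"tx": 8, "ty": -44, "tz": 2, "wx": 0, "wy": 0, "wz": -0.04, "gripper": 0.4}, {"tx": 13, "ty": -66, "tz": 3, "wx": 0, "wy": 0, "wz": -0.06, "gripper": 0.4}, {"tx": 17, "ty": -90, "tz": 4, "wx": 0, "wy": 0, "wz": -0.08, "gripper": 0.4}, {"tx": 21.5, "ty": -109, "tz": 6, "wx": 0, "wy": 0, "wz": -0.093, "gripper": 0.4}]'

```text
time: 49.3
position: [0.4508, 0.0144, 0.139]
tool_rot: [-2.004, -2.419, 0.002]
ft_force: [-0.0, -0.4, 0.6]
grip_width: 0.406
grip_force: 0.0
```

Request:
jog_arm --increments '[{"tx": 0, "ty": 0, "tz": 15, "wx": 0, "wy": 0, "wz": 0, "gripper": 0.4}, {"tx": 0, "ty": 0, "tz": 30, "wx": 0, "wy": 0, "wz": 0, "gripper": 0.4}, {"tx": 0, "ty": 0, "tz": 45, "wx": 0, "wy": 0, "wz": 0, "gripper": 0.4}, {"tx": 0, "ty": 0, "tz": 45, "wx": 0, "wy": 0, "wz": 0, "gripper": 0.4}, {"tx": 0, "ty": 0, "tz": 45, "wx": 0, "wy": 0, "wz": 0, "gripper": 0.4}]'

```text
time: 49.72
position: [0.452, 0.0146, 0.0942]
tool_rot: [-2.004, -2.418, 0.001]
ft_force: [0.1, -0.6, 0.4]
grip_width: 0.4
grip_force: 0.0
```

```bash
python3 -c "
from h import *;vision.get_image('top');vision.get_image('top')"; python3 plan.py "452.8 14.5 51 .187"
```

```text
t 49.82 p [453.2  14.5  95.3] grip 0.398 F [-0.4 -0.3  0.1] gf 0.0
  -> [452.8  14.5  51. ] t [0.1, -0.4, 44.3] w [0.001, 0.0, -0.001]
```

Request:
jog_arm --increments '[{"tx": 0, "ty": -0.3, "tz": 12, "wx": 0, "wy": 0, "wz": 0, "gripper": 0.4}, {"tx": 0, "ty": -0.3, "tz": 26, "wx": 0, "wy": 0, "wz": 0, "gripper": 0.4}, {"tx": 0, "ty": -0.3, "tz": 38, "wx": 0, "wy": 0, "wz": 0, "gripper": 0.4}, {"tx": 0, "ty": -0.3, "tz": 44, "wx": 0, "wy": 0, "wz": 0, "gripper": 0.4}, {"tx": 0, "ty": -0.3, "tz": 44, "wx": 0, "wy": 0, "wz": 0, "gripper": 0.4}]'

```text
time: 50.23
position: [0.4513, 0.0144, 0.0492]
tool_rot: [-2.004, -2.417, 0.001]
ft_force: [0.2, -0.4, 0.1]
grip_width: 0.397
grip_force: 0.0
```

Request:
jog_arm --increments '[{"tx": 0, "ty": 0, "tz": 0, "wx": 0, "wy": 0, "wz": 0, "gripper": 0}, {"tx": 0, "ty": 0, "tz": 0, "wx": 0, "wy": 0, "wz": 0, "gripper": 0}, {"tx": 0, "ty": 0, "tz": 0, "wx": 0, "wy": 0, "wz": 0, "gripper": 0}, {"tx": 0, "ty": 0, "tz": 0, "wx": 0, "wy": 0, "wz": 0, "gripper": 0}, {"tx": 0, "ty": 0, "tz": 0, "wx": 0, "wy": 0, "wz": 0, "gripper": 0}]'

```text
time: 50.65
position: [0.453, 0.0142, 0.0512]
tool_rot: [2.005, 2.417, 0.001]
ft_force: [-1.0, -0.8, 2.2]
grip_width: 0.196
grip_force: 40.0
```

Request:
jog_arm --increments '[{"tx": 0, "ty": 0, "tz": -15, "wx": 0, "wy": 0, "wz": 0, "gripper": 0}, {"tx": 0, "ty": 0, "tz": -35, "wx": 0, "wy": 0, "wz": 0, "gripper": 0}, {"tx": 0, "ty": 0, "tz": -60, "wx": 0, "wy": 0, "wz": 0, "gripper": 0}, {"tx": 0, "ty": 0, "tz": -90, "wx": 0, "wy": 0, "wz": 0, "gripper": 0}, {"tx": 0, "ty": 0, "tz": -110, "wx": 0, "wy": 0, "wz": 0, "gripper": 0}]'

```text
time: 51.07
position: [0.4531, 0.0146, 0.1629]
tool_rot: [2.003, 2.417, 0.001]
ft_force: [2.1, 0.2, -0.3]
grip_width: 0.194
grip_force: 40.0
```

```bash
python3 plan.py "675 -115.5 161 0"
```

```text
t 51.07 p [453.1  14.6 162.9] grip 0.194 F [ 2.1  0.2 -0.3] gf 40.0
  -> [564.  -50.  162.2] t [-84.0, 97.0, 1.0] w [0.001, 0.001, 0.093]
  -> [ 675.  -115.5  161. ] t [-75.6, 104.4, 1.3] w [0.001, 0.0, 0.093]
```

Request:
jog_arm --increments '[{"tx": -14, "ty": 16, "tz": 0, "wx": 0, "wy": 0, "wz": 0.02, "gripper": 0}, {"tx": -31, "ty": 36, "tz": 0, "wx": 0, "wy": 0, "wz": 0.04, "gripper": 0}, {"tx": -48, "ty": 56, "tz": 0, "wx": 0, "wy": 0, "wz": 0.06, "gripper": 0}, {"tx": -66, "ty": 76, "tz": 0, "wx": 0, "wy": 0, "wz": 0.08, "gripper": 0}, {"tx": -84, "ty": 97, "tz": 0, "wx": 0, "wy": 0, "wz": 0.093, "gripper": 0}]'

```text
time: 51.48
position: [0.5641, -0.0515, 0.1604]
tool_rot: [2.118, 2.32, -0.001]
ft_force: [-0.3, 0.2, 0.0]
grip_width: 0.195
grip_force: 40.0
```

Request:
jog_arm --increments '[{"tx": -18, "ty": 24, "tz": 0, "wx": 0, "wy": 0, "wz": 0.02, "gripper": 0}, {"tx": -36, "ty": 50, "tz": 0, "wx": 0, "wy": 0, "wz": 0.04, "gripper": 0}, {"tx": -54, "ty": 75, "tz": 0, "wx": 0, "wy": 0, "wz": 0.06, "gripper": 0}, {"tx": -68, "ty": 95, "tz": 0, "wx": 0, "wy": 0, "wz": 0.08, "gripper": 0}, {"tx": -75.5, "ty": 104.5, "tz": 0, "wx": 0, "wy": 0, "wz": 0.093, "gripper": 0}]'

```text
time: 51.9
position: [0.6762, -0.1185, 0.1594]
tool_rot: [2.226, 2.217, 0.0]
ft_force: [-0.4, -0.7, -0.5]
grip_width: 0.199
grip_force: 40.0
```

Request:
jog_arm --increments '[{"tx": 0, "ty": 0, "tz": 10, "wx": 0, "wy": 0, "wz": 0, "gripper": 0}, {"tx": 0, "ty": 0, "tz": 25, "wx": 0, "wy": 0, "wz": 0, "gripper": 0}, {"tx": 0, "ty": 0, "tz": 40, "wx": 0, "wy": 0, "wz": 0, "gripper": 0}, {"tx": 0, "ty": 0, "tz": 55, "wx": 0, "wy": 0, "wz": 0, "gripper": 0}, {"tx": 0, "ty": 0, "tz": 60, "wx": 0, "wy": 0, "wz": 0, "gripper": 0}]'

```text
time: 52.32
position: [0.6714, -0.1153, 0.0965]
tool_rot: [-2.217, -2.22, 0.006]
ft_force: [0.5, -0.4, -0.0]
grip_width: 0.195
grip_force: 40.0
```

```bash
python3 -c "
from h import *;vision.get_image('top');vision.get_image('top')"; python3 b.py y,.653,-.115,.045,0; python3 tip.py -.116 l11; python3 plan.py "675 -115.5 57 0"
```

```text
y both [ 0.6527 -0.1137 -0.0255] leg [ 0.6092 -0.1126] hole [ 0.6777 -0.1143] 0.546
y top [ 0.663  -0.1108 -0.5561] leg [ 0.6261 -0.0878] hole [ 0.6842 -0.124 ] 0.961
y side [ 0.653  -0.1129 -0.0038] leg [ 0.6095 -0.1128] hole [ 0.678 -0.113] 0.126
tip px exp [297.  233.5] hole px [296.6 236.9] tcp [ 674.2 -115.6  100.8]
origin 271 208
t 52.57 p [ 674.6 -115.7  101.4] grip 0.194 F [-0.5  0.5 -0.1] gf 40.0
  -> [ 675.  -115.5   57. ] t [0.2, 0.3, 44.4] w [0.001, 0.0, 0.0]
```

View pics/l11.png

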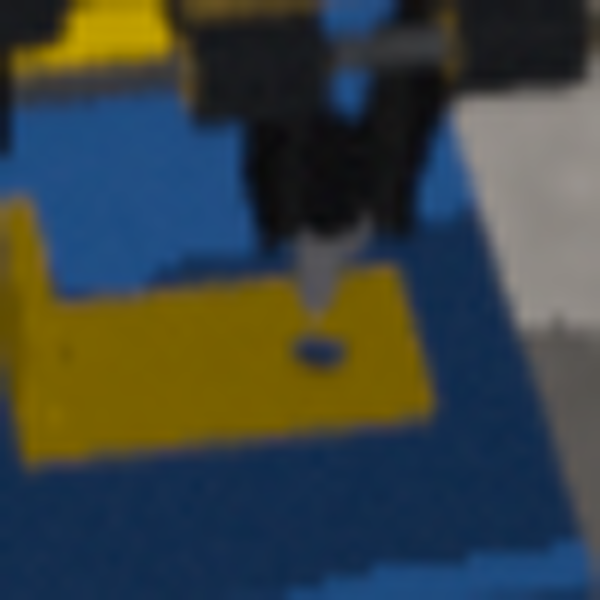

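The tip at px (297.4,234.2) and bracket hole at (297.6,237.3) are aligned. The bracket is about 2 mm to +x of the upright hole, so I'll descend at the midpoint.

Request:
jog_arm --increments '[{"tx": 0, "ty": 0.3, "tz": 4, "wx": 0, "wy": 0, "wz": 0, "gripper": 0}, {"tx": 0, "ty": 0.3, "tz": 8, "wx": 0, "wy": 0, "wz": 0, "gripper": 0}, {"tx": 0, "ty": 0.3, "tz": 12, "wx": 0, "wy": 0, "wz": 0, "gripper": 0}, {"tx": 0, "ty": 0.3, "tz": 16, "wx": 0, "wy": 0, "wz": 0, "gripper": 0}, {"tx": 0, "ty": 0.3, "tz": 19, "wx": 0, "wy": 0, "wz": 0, "gripper": 0}]'

```text
time: 52.98
position: [0.6743, -0.1159, 0.0808]
tool_rot: [-2.221, -2.221, 0.001]
ft_force: [-0.5, 0.4, -0.5]
grip_width: 0.197
grip_force: 40.0
```

Request:
jog_arm --increments '[{"tx": 0, "ty": 0, "tz": 2, "wx": 0, "wy": 0, "wz": 0, "gripper": 0}, {"tx": 0, "ty": 0, "tz": 4, "wx": 0, "wy": 0, "wz": 0, "gripper": 0}, {"tx": 0, "ty": 0, "tz": 6, "wx": 0, "wy": 0, "wz": 0, "gripper": 0}, {"tx": 0, "ty": 0, "tz": 8, "wx": 0, "wy": 0, "wz": 0, "gripper": 0}, {"tx": 0, "ty": 0, "tz": 10, "wx": 0, "wy": 0, "wz": 0, "gripper": 0}]'

```text
time: 53.4
position: [0.6748, -0.1157, 0.0715]
tool_rot: [2.221, 2.221, 0.0]
ft_force: [1.1, 0.8, 0.1]
grip_width: 0.196
grip_force: 40.0
```

```bash
python3 plan.py "675 -115.5 57 0"
```

```text
t 53.40 p [ 674.8 -115.7   71.5] grip 0.196 F [1.1 0.8 0.1] gf 40.0
  -> [ 675.  -115.5   57. ] t [0.2, 0.2, 14.5] w [0.0, -0.0, 0.0]
```

Request:
jog_arm --increments '[{"tx": 0, "ty": -0.5, "tz": 4, "wx": 0, "wy": 0, "wz": 0, "gripper": 0}, {"tx": 0, "ty": -1, "tz": 8, "wx": 0, "wy": 0, "wz": 0, "gripper": 0}, {"tx": 0, "ty": -1, "tz": 11, "wx": 0, "wy": 0, "wz": 0, "gripper": 0}, {"tx": 0, "ty": -1, "tz": 14, "wx": 0, "wy": 0, "wz": 0, "gripper": 0}, {"tx": 0, "ty": -1, "tz": 15, "wx": 0, "wy": 0, "wz": 0, "gripper": 0}]'

```text
time: 53.82
position: [0.6738, -0.1159, 0.0571]
tool_rot: [2.221, 2.221, -0.0]
ft_force: [-1.7, -0.1, 9.6]
grip_width: 0.193
grip_force: 40.0
```

Request:
jog_arm --increments '[{"tx": 0, "ty": 0, "tz": 0, "wx": 0, "wy": 0, "wz": 0, "gripper": 0}, {"tx": 0, "ty": 0, "tz": 0, "wx": 0, "wy": 0, "wz": 0, "gripper": 0.4}, {"tx": 0, "ty": 0, "tz": 0, "wx": 0, "wy": 0, "wz": 0, "gripper": 0.4}, {"tx": 0, "ty": 0, "tz": 0, "wx": 0, "wy": 0, "wz": 0, "gripper": 0.4}, {"tx": 0, "ty": 0, "tz": 0, "wx": 0, "wy": 0, "wz": 0, "gripper": 0.4}]'

```text
time: 54.23
position: [0.6731, -0.116, 0.0559]
tool_rot: [-2.221, -2.221, 0.001]
ft_force: [-0.3, -0.3, 0.1]
grip_width: 0.374
grip_force: 0.0
```

Request:
jog_arm --increments '[{"tx": 0, "ty": 0, "tz": -10, "wx": 0, "wy": 0, "wz": 0, "gripper": 0.4}, {"tx": 0, "ty": 0, "tz": -30, "wx": 0, "wy": 0, "wz": 0, "gripper": 0.4}, {"tx": 0, "ty": 0, "tz": -60, "wx": 0, "wy": 0, "wz": 0, "gripper": 0.4}, {"tx": 0, "ty": 0, "tz": -95, "wx": 0, "wy": 0, "wz": 0, "gripper": 0.4}, {"tx": 0, "ty": 0, "tz": -125, "wx": 0, "wy": 0, "wz": 0, "gripper": 0.4}]'

```text
time: 54.65
position: [0.6736, -0.1156, 0.1841]
tool_rot: [2.221, 2.221, 0.001]
ft_force: [0.3, 0.2, 1.3]
grip_width: 0.399
grip_force: 0.0
```

Request:
jog_arm --increments '[{"tx": -35, "ty": -20, "tz": 0, "wx": 0, "wy": 0, "wz": 0, "gripper": 0.4}, {"tx": -70, "ty": -40, "tz": 0, "wx": 0, "wy": 0, "wz": 0, "gripper": 0.4}, {"tx": -105, "ty": -60, "tz": 0, "wx": 0, "wy": 0, "wz": 0, "gripper": 0.4}, {"tx": -140, "ty": -80, "tz": 0, "wx": 0, "wy": 0, "wz": 0, "gripper": 0.4}, {"tx": -165, "ty": -95, "tz": 0, "wx": 0, "wy": 0, "wz": 0, "gripper": 0.4}]'

```text
time: 55.07
position: [0.5763, -0.2852, 0.1821]
tool_rot: [2.224, 2.217, -0.004]
ft_force: [0.5, -0.5, -0.0]
grip_width: 0.401
grip_force: 0.0
```

Request:
jog_arm --increments '[{"tx": -35, "ty": -20, "tz": 0, "wx": 0, "wy": 0, "wz": 0, "gripper": 0.4}, {"tx": -70, "ty": -40, "tz": 0, "wx": 0, "wy": 0, "wz": 0, "gripper": 0.4}, {"tx": -105, "ty": -60, "tz": 0, "wx": 0, "wy": 0, "wz": 0, "gripper": 0.4}, {"tx": -140, "ty": -80, "tz": 0, "wx": 0, "wy": 0, "wz": 0, "gripper": 0.4}, {"tx": -165, "ty": -95, "tz": 0, "wx": 0, "wy": 0, "wz": 0, "gripper": 0.4}]'

```text
time: 55.48
position: [0.4806, -0.4501, 0.1821]
tool_rot: [2.225, 2.217, -0.003]
ft_force: [0.3, 0.7, -0.4]
grip_width: 0.402
grip_force: 0.0
```

Run:
```python
from fit import *
T=vision.get_image("top");Sd=vision.get_image("side");s=ctrl.get_state();print(s["position"],s["ft_force"])
for y in(-.115,-.006,.104):
    print(np.round(fit([T,Sd],'y',[.652,y,0],.045)[0],4))
    for n,im in(("top",T),("side",Sd)):
        u,v=proj(im,(.676,y,.064+.004));g=cv2.resize(cv2.cvtColor(im['color'],cv2.COLOR_BGR2GRAY),None,fx=8,fy=8,interpolation=cv2.INTER_CUBIC)
        u0,v0=int((u-9)*8),int((v-9)*8);n_,l,st,ce=cv2.connectedComponentsWithStats((g[v0:v0+144,u0:u0+144]<50).astype(np.uint8));i=1+np.argmax(st[1:,4])
        print(n,np.round(ray(im,(u0+ce[i][0]+.5)/8-.5,(v0+ce[i][1]+.5)/8-.5,.068)[:2],4),st[i]/8)
im=T;u,v=map(int,proj(im,(.62,-.19,.05)));a=im['color'][v-100:v+100,u-100:u+100]
im=Sd;u,v=map(int,proj(im,(.66,-.006,.06)));b=im['color'][v-50:v+50,u-50:u+50]
cv2.imwrite('pics/l12.png',np.hstack([cv2.resize(a,(400,400),interpolation=cv2.INTER_CUBIC),cv2.resize(b,(400,400),interpolation=cv2.INTER_CUBIC)]))
```

```text
[ 0.4780209  -0.45353279  0.18139703] [-1.15785684 -0.28796582 -0.96081255]
[ 0.6529 -0.1139 -0.0229]
top [ 0.6748 -0.1153] [  6.75    7.      5.875   6.25  211.375]
side [ 0.6753 -0.113 ] [  6.25    4.125   5.875  10.    388.25 ]
[ 0.65   -0.0062 -0.0289]
top [ 0.674  -0.0069] [  7.625   7.125   4.5     6.25  184.125]
side [ 0.675  -0.0039] [  6.125   4.5     6.      9.625 354.5  ]
[ 0.6518  0.1038 -0.0135]
top [0.6749 0.1034] [  7.375   6.875   5.      6.125 185.125]
side [0.6758 0.1066] [  6.5     4.75    5.625   9.    324.   ]
```

View pics/l12.png

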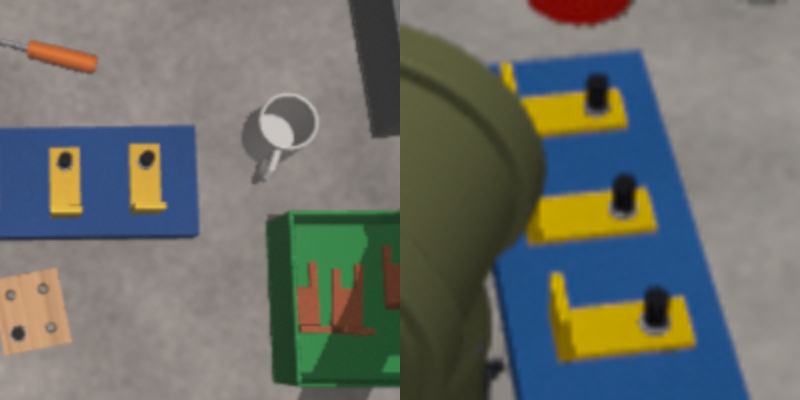

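The screws stand upright with collars seated, at side crop (597,95), (624,195) and (656,307). The worn brackets lie in the crate and the arm is clear.

```bash
python3 -c "
from h import *;vision.get_image('top');vision.get_image('side');vision.get_image('top');print(ctrl.close_job())"
```

```text
the job is handed in; nothing more can be done
None
```

I handed the job in at about 56 s: the last pictures show all three worn brackets in the crate, and all three yellow brackets square on the upright with a thumbscrew seated in each; the judge returned no verdict.

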